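Unhook the snap gauge and stand it in its block

TASK

Take the steel snap gauge off its barbed retaining hook: raise it, tilt it and ease it out over the barb, gently, without straining the hook. Then stand the gauge, jaws down, fully home in the slot of the aluminium block and let go of it. Do not drop the gauge on the bench, and leave the other things where they are.

Things in the scene. Friction and masses are not known exactly. Their poses are not given: they have to be found in the camera images.
- gauge: Plate snap gauge, flat grey steel, 4 mm thick, 50 wide, 141 tall, 0.14-0.24 kg. Origin: centre of its lower edge. z up along its height, x across its width, y normal to the plate. Two legs 14 wide (x = +-18) up to z = 45 with the open jaw between; full width from z = 45 to 99; above that a grip tab. Hangs upright on the rod, its normal (y) along the rod, 20 to 36 mm from hook_base.
- gauge_tab (a point): Middle of the gauge's grip tab (24 mm wide, 4 thick, from z = 99 to 141 of the gauge), at gauge z = 127. Axes as the gauge. Pinch it here from above across the 4 mm (fingers closing along the gauge's y); an opening of 40 mm is ample. Fingertips should stay above gauge z = 105, clear of rod and barb.
- gauge_eye (a point): Centre of the gauge's eye, at gauge z = 74.5: a rectangular window 14 mm wide (x) and 21 tall (z = 64 to 85) through the plate. The rod passes through it and carries its upper edge. Upright, the eye cannot pass the hook's tip; with the gauge's top leaned back 37 to 45 degrees toward the post (about the stand's x) it can.
- stand: Fixed hook stand: dark base plate 75 x 90 mm, steel post, and at the top a 22 mm aluminium cross clamp (z = 163 to 187) that holds the hook, a bent 6 mm round steel rod. Origin on the bench 10 mm to -y of the base's centre; z up. The hook points along the stand's -y, in its plane x = 0. Hook and stand must not feel more than 10 N from the gauge or anything else.
- hook_base (a point): Point on the rod's axis at the clamp (stand x = 0, y = 0, z = 175), axes as the stand. From here the rod runs level along -y to a bend, then rises outward at 50 degrees for 26 mm to the tip, 17 mm beyond and 20 mm above the bend. From the tip a 16 mm barb of the same rod points back toward the post, 10 degrees downward, ending 1 mm beyond the bend and 17 above it.
- hook_bend_nominal (a point): Where the bend lies nominally (stand y = -85, z = 175). The rod is clamped up to 20 mm farther in or out; this is not reported. Lean the gauge, lift it until the eye's lower edge is 1 to 2 mm under the rod, draw it out until its face above the eye touches the barb's end, ease back about 8 mm, then follow the rise 50 mm, eye centre 5 mm above the rise's axis (measured square to it; about +-1.5 mm to spare), yielding to the force.
- block: Fixed aluminium block 80 x 50 x 47 mm (x, y, z) with one slot in its top. Origin: centre of its underside; x along the slot, z up.
- block_slot (a point): Centre of the slot's mouth, in the block's top at z = 47; axes as the block. The slot is 55 mm long (x), 8 wide (y), 35 deep (floor at block z = 12), with a 3 mm chamfer round the mouth. The gauge stands in it jaws down, its width along the slot, either way round; its lower edge then lies on the slot floor.
- bush_d: Bystander: grey flanged bush, 33 mm across, 26 tall, near the hook stand; leave it. Origin: centre of its underside.
- fixture_c: Bystander: light metal fixture block 40 x 60 x 46 mm with two pins, near the slotted block; leave it. Origin: centre of its underside.
- paste_tin: Bystander: round dark blue-green tin 57 mm across, 44 tall, near the slotted block; leave it. Origin: centre of its underside.
There are look-alikes about, which are no part of the job. What is meant by the gauge is not red or yellow, and is the smaller of those in its own colour.

How it is judged (in metres and radians):
On the way:
1. the gauge is off the hook and carried well clear of the stand (horizontal distance between gauge and stand above 0.22 m and height (world z) of gauge above 0.03 m and contact force between gauge and stand below 0.1 N), for 0.1 s.
At the end, for the whole second after the job is handed in: The gauge stands jaws down in the slot of the block, its lower edge within 4 mm of the slot floor, within 8 mm of the slot's centre and within 0.2 rad of upright, released and at rest (z of gauge in the frame of block between 0.008 and 0.016 m and horizontal distance between gauge and block below 0.008 m and angle between gauge's own z axis and vertical below 0.2 rad and contact force between gauge and the fingers below 0.05 N and linear speed of gauge below 0.02 m/s); the robot touches nothing.
It fails at once if the hook or its stand is loaded with more than 10 N (contact force between stand and anything else above 10 N).
It fails at once if the gauge falls to the bench (height (world z) of gauge below 0.006 m).
It fails at once if the bush is moved more than 15 mm (distance of bush_d from where it was at the start of the episode above 0.015 m).
It fails at once if the fixture block is moved more than 15 mm (distance of fixture_c from where it was at the start of the episode above 0.015 m).
It fails at once if the tin is moved more than 15 mm (distance of paste_tin from where it was at the start of the episode above 0.015 m).
It also fails if it takes over 72 s, if anything falls off the work surface, if the arm or the gripper's body presses on something with over 40 N, if the wrist force passes 120 N, or if a joint passes its speed limit or range.

ROBOT

A 6-joint arm with a two-finger parallel gripper is mounted at the origin on a cart in front of the work surface, level with it; the furniture and walls round the work are solid. World frame = base frame: x ahead of the robot, y to its left, z up, the work surface at z = 0. Lengths are in mm, angles in rad, forces in N, time in s.
With the tool pointing down it reaches from about 325 to 925 mm from the base axis. Payload 3.1 kg.
Tool frame: the origin (TCP) lies at the very end of the fingers, on their centre line; the grasp point (between the pads) lies 19 mm behind it (arm.grip_point_offset is the distance from the TCP to the grasp point, in mm); z points along the fingers, y is the line along which they close (so a half turn about z gives the same grasp; the last joint's range is limited). The gripper opens to 85 mm and grips with 20 to 120 N. Pads are 22 mm wide; open, the fingers measure 114 mm over their backs; the gripper's body (76 mm by 85 mm) begins 54 mm behind the grasp point. The pads swing forward as they close: fully open they stand 13 mm farther back than shut.
Start: joints at [1.017, 0.217, 1.613, -0, 1.311, -0.112], TCP at [267.213, 565.01, 191.9] pointing down, gripper open.
Joint ranges: [-2.75, 2.75], [-0.78, 2.1], [0.31, 2.55], [-1.13, 4.27], [0.13, 2.63], [-2.58, 2.58]. Speed limits (rad/s): [2.79, 2.79, 3.14, 3.14, 3.14, 3.14].

INTERFACE

Orientations are given as a unit quaternion [x, y, z, w].
In Python, from station import arm gives the robot as it stands.
- The arm moves only by the tool send_rows, never from a script. Its argument "targets" is a list that holds one entry, the list of rows, each a list of 4 numbers: the shift along the tool's x, y, z in m, then the turn about the tool's z in degrees. A call has 1 to 10 rows; each row shifts and turns the commanded pose from where the row before left it, along the tool's axes as they then stand; what a row does not reach is not made up. A row lasts 1/8 s, in which the tool goes at most 62.5 mm and 10.7 degrees, less where a joint would pass 70% of its speed; a pose out of reach is approached as far as the arm can. A call with a gripper value outside its range is refused whole. "grip" is the opening, from -1 (shut) to 1 (fully open), so that 0 is half open, set as the call begins (left out, the last holds). The fingers move at their own pace and stop on an object; the grip force is fixed at half the most. Time passes only in rows, so rows that do not move let the fingers close. It gives the time, the measured TCP pose, the force, the opening and the grip force at its end, in the units of the state.
- arm.get_obs(): the state, without advancing time (a new reading comes with each control period).
- arm.camera(name): name is "side" or "top"; returns the picture (384x512x3 uint8, red, green, blue); there is no depth.
- arm.get_calibration(name): a dict with "intrinsics" (3x3 intrinsics, pixels), "origin" and "orientation" of the camera in the world. Camera axes: x right, y down, z forward; pixel columns grow to the right and rows downward; lengths in mm; the calibration is good to about 2 mm. A picture is of the moment at which its call begins. get_calibration takes no time and is no camera call.
- arm.sign_off(): hands the job in; it is judged then, once.
The state is a dict: "t": time; "qpos": joint angles; "qd": joint speeds; "effort": joint torques, N m; "tcp_pos": TCP position; "eef_rot": TCP orientation; "wrist_force": force on the tool from outside, world axes, zero at the start; "torque": the same for the moment, N m; "finger_gap": finger opening in mm; "grip_force": force on a finger pad.
Only numpy, scipy, OpenCV 4.12 (cv2) and the standard library are available. Lean on these libraries where they do the work, as an engineer would, in place of code of your own. Each camera call takes 0.05 s, during which the arm holds its last target. There are 200 camera calls.

## Working session

There is one attempt and no reset: what is moved stays moved. The work goes in short steps, Python scripts to look and compute and a tool call to move; the robot and the scene stay as the last step left them, time stands still between calls to the robot, and variables do not carry over. Pictures are saved under pics/ and viewed, at most 10 in all, crops included, and the job is handed in when it is done.

Besides the shell and the picture viewer there is one more tool, called after "Call:" as name([rows], argument=value, ...), one row to a line, values as JSON. send_rows: Moves the arm, as the interface text tells. Its arguments: {"type":"object","properties":{"targets":{"type":"array"},"grip":{"type":"number"}},"required":["targets"]}

```bash
ls; mkdir -p pics
python3 - <<'E'
from station import arm
import cv2
for n in ("side","top"):
    im=arm.camera(n); cv2.imwrite(f"pics/{n}0.png",im[...,::-1])
    c=arm.get_calibration(n); print(n,c)
print(arm.get_obs())
E
```

```text
pics
side {'intrinsics': array([[477.12810399,   0.        , 251.50422454],
       [  0.        , 477.12810399, 194.93256938],
       [  0.        ,   0.        ,   1.        ]]), 'origin': array([ 377.9961212 , 1177.36352437, 1025.10155205]), 'orientation': array([-0.10066016,  0.896137  , -0.43041305,  0.03937799])}
top {'intrinsics': array([[349.99858045,   0.        , 255.21742783],
       [  0.        , 349.99858045, 190.06571353],
       [  0.        ,   0.        ,   1.        ]]), 'origin': array([ 366.81298182,  138.75079906, 1123.62588462]), 'orientation': array([-0.66746551,  0.7376521 , -0.07693109,  0.06663917])}
{'t': 0.1, 'qpos': array([ 1.01681157e+00,  2.17683092e-01,  1.61481884e+00,  6.12707736e-06,
        1.31131066e+00, -1.12224848e-01]), 'qd': array([ 4.03954690e-04, -2.36721302e-03, -3.77902030e-03, -1.24976981e-04,
        4.99745219e-05,  1.71962027e-03]), 'effort': array([-2.59834545e-03, -3.98077798e+01, -3.04968452e+01, -3.11274880e-04,
        4.31374385e-03,  6.35183554e-06]), 'tcp_pos': array([266.75244814, 564.28214602, 190.67265283]), 'eef_rot': array([ 2.19088919e-01,  9.75704265e-01, -1.04798752e-03, -3.65733486e-04]), 'wrist_force': array([0.18459608, 0.28580141, 0.43567221]), 'torque': array([-0.00273569, -0.06000582, -0.02041385]), 'grip_force': 0.0, 'finger_gap': 85.1719097699732}
```

View pics/side0.png

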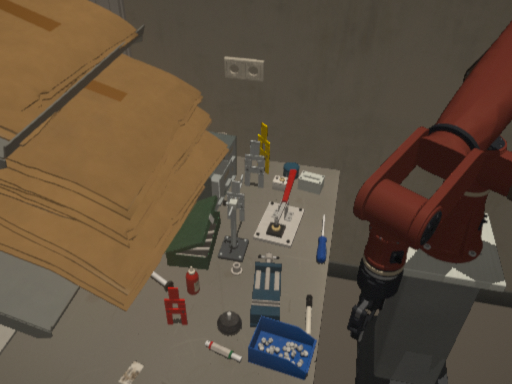

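View pics/top0.png

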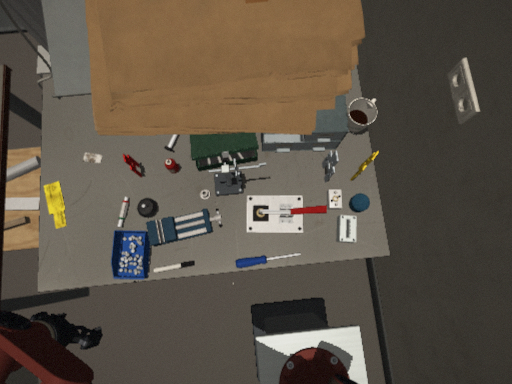

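The side view shows the hook stand base at about (234,248), the bush at (237,268), and grey plates at about (235,195) and (255,165), with a yellow one at (265,150). In the top view the stand is at about (230,180), a grey thing at (330,163), a yellow one at (368,165), a dark teal tin at (360,203) and a light fixture at (347,228). I'll enlarge both regions.

Run:
```python
import cv2,numpy as np
s=cv2.imread("pics/side0.png");t=cv2.imread("pics/top0.png")
a=cv2.resize(s[115:280,190:335],None,fx=3.6,fy=3.6,interpolation=cv2.INTER_CUBIC)
cv2.imwrite("pics/side_crop.png",a)
b=cv2.resize(t[120:250,185:390],None,fx=3.9,fy=3.9,interpolation=cv2.INTER_CUBIC)
cv2.imwrite("pics/top_crop.png",b);print(a.shape,b.shape)
```

```text
(594, 522, 3) (507, 800, 3)
```

View pics/side_crop.png

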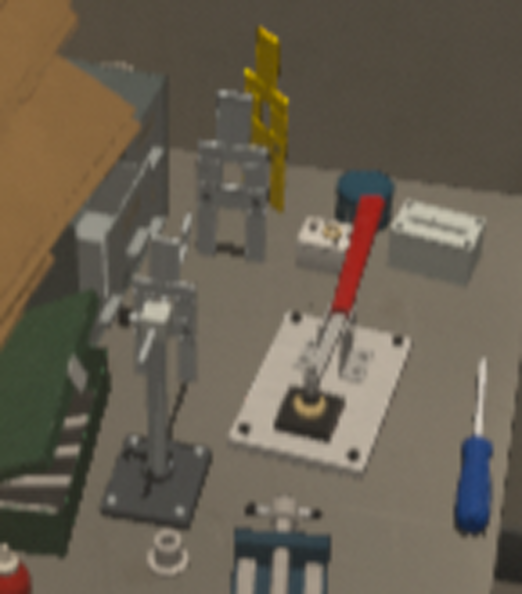

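View pics/top_crop.png

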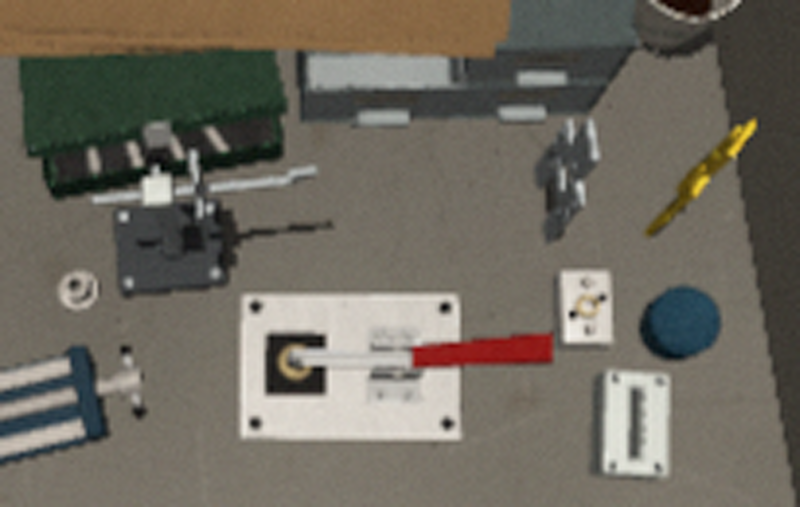

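The side crop shows the gauge that hangs on the hook at about full-image (236,190), its tab top at (236,178), behind the clamp at (233,202). The top crop shows the rod from (209,171) to its tip at (266,164), the clamp at (225,168), the gauge edge-on at (236,166) and the slotted block at (348,229).

Things that could be taken for the gauge (side pixels):
- **Hanging grey plate (236,195):** the smaller grey one, hung on the hook. This is my choice.
- **Free-standing grey plate (255,165):** larger.
- **Yellow plate (265,150):** wrong colour.
- **Red plate (175,305):** wrong colour.

Next I measure, with a close crop to check the choice.

```bash
cat > h.py <<'E'
import numpy as np,cv2
from scipy.spatial.transform import Rotation as R
from station import arm
C={n:arm.get_calibration(n) for n in("side","top")}
def ray(n,p):
    c=C[n];d=np.linalg.inv(c["intrinsics"])@[p[0],p[1],1.];return np.array(c["origin"]),R.from_quat(c["orientation"]).apply(d)
def onz(n,p,z):
    o,d=ray(n,p);return o+d*(z-o[2])/d[2]
def proj(n,P):
    c=C[n];q=R.from_quat(c["orientation"]).inv().apply(np.atleast_2d(P)-c["origin"])@c["intrinsics"].T;return q[:,:2]/q[:,2:]
def tri(p,q):
    (o,d),(a,b)=ray("side",p),ray("top",q)
    d=d/np.linalg.norm(d);b=b/np.linalg.norm(b)
    s=np.linalg.lstsq(np.c_[d,-b],a-o,rcond=None)[0];u,v=o+d*s[0],a+b*s[1];return (u+v)/2,np.linalg.norm(u-v)
E
python3 - <<'E'
from h import *
t=cv2.imread("pics/top0.png");s=cv2.imread("pics/side0.png")
x0,y0=335,205;g=cv2.cvtColor(t,cv2.COLOR_BGR2GRAY)[y0:255,x0:370]
m=(g>120).astype(np.uint8)
cs,_=cv2.findContours(m,cv2.RETR_EXTERNAL,cv2.CHAIN_APPROX_NONE)
c=max(cs,key=cv2.contourArea);r=cv2.minAreaRect(c);b=cv2.boxPoints(r)+[x0,y0]
P=np.array([onz("top",p,47) for p in b]);print(r,P.round(1),P.mean(0).round(1),[np.linalg.norm(P[i]-P[i-1]).round(1) for i in range(4)])
# slot: dark pixels inside
m2=np.zeros_like(g);cv2.fillPoly(m2,[cv2.convexHull(c)],1);m2=cv2.erode(m2,np.ones((5,5)));
d=((g<95)&(m2>0)).astype(np.uint8)
cs,_=cv2.findContours(d,cv2.RETR_EXTERNAL,cv2.CHAIN_APPROX_NONE);c=max(cs,key=cv2.contourArea)
r=cv2.minAreaRect(c);print("slot",onz("top",np.array(r[0])+[x0,y0],47).round(1),[onz("top",p+[x0,y0],47).round(1)[:2] for p in cv2.boxPoints(r)])
A=cv2.resize(t[140:205,200:275],None,fx=8,fy=8,interpolation=cv2.INTER_CUBIC)
B=cv2.resize(s[165:240,215:246],None,fx=8,fy=8,interpolation=cv2.INTER_CUBIC)[:600]
out=np.zeros((600,800,3),np.uint8);out[:520,:552]=A[:,:552];out[:,552:800]=B;cv2.imwrite("pics/stand.png",out)
E
```

```text
((12.5, 23.0), (28.0, 17.0), 90.0) [[ 486.6 -139.1   47. ]
 [ 481.4 -191.7   47. ]
 [ 396.3 -178.1   47. ]
 [ 401.5 -126.4   47. ]] [ 441.4 -158.8   47. ] [np.float64(86.1), np.float64(52.8), np.float64(86.2), np.float64(51.9)]
slot [ 441.1 -158.8   47. ] [array([ 417. , -153.5]), array([ 465.7, -161. ]), array([ 465.4, -164.1]), array([ 416.7, -156.5])]
```

View pics/stand.png

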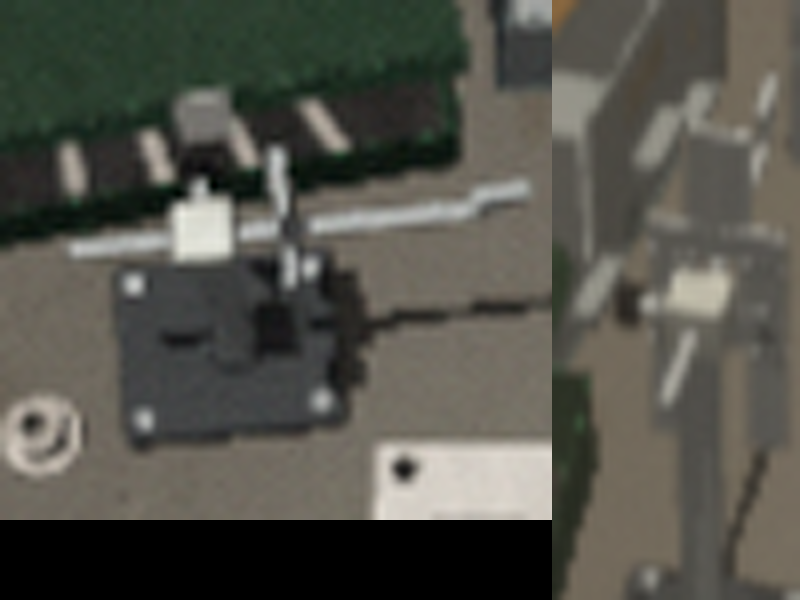

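The choice holds: the hanging plate's tab top is at about (235,160) in the top view and (241,181) in the side view. The clamp has a white top at top (225,169), and a knob sits at top (225,154) on its +x side. The rod runs from top (209,171) to the bend near (259,166), with the tip at (266,163).

Run:
```python
from h import *
f=lambda x,y:(200+(x+.5)/8-.5,140+(y+.5)/8-.5)
gs=lambda x,y:(215+(x-552+.5)/8-.5,165+(y+.5)/8-.5)
for n,(x,y),z in [("rodback",(72,249),175),("rod_a",(155,241),175),("rod_b",(320,225),175),("rod_c",(440,213),175),("bend?",(478,208),175),("tip",(530,187),195),("clamp",(203,230),187),("tabtop_hi",(275,148),234),("tabtop_lo",(290,222),234),("shoulder_lo",(290,288),192),("knob",(203,115),175)]:
    print(n,onz("top",f(x,y),z).round(1))
print("base corners",[onz("top",f(*p),10).round(1)[:2] for p in [(118,268),(330,258),(345,430),(130,447)]])
print("base bolts",[onz("top",f(*p),10).round(1)[:2] for p in [(133,284),(311,266),(322,400),(144,419)]])
for n,p,q in [("clamp",(700,292),(203,230)),("tip",(770,85),(530,187)),("rodback",(670,400),(72,249)),("tabtopL +x",(688,130),(275,148)),("tabtopR",(748,140),(290,222))]:
    P,e=tri(gs(*p),f(*q));print("tri",n,P.round(1),e.round(1))
```

```text
rodback [629.6 239.3 175. ]
rod_a [629.6 210.2 175. ]
rod_b [629.6 152.3 175. ]
rod_c [629.8 110.  175. ]
bend? [630.3  96.5 175. ]
tip [630.4  78.8 195. ]
clamp [628.5 192.5 187. ]
tabtop_hi [641.  163.8 234. ]
tabtop_lo [615.3 161.1 234. ]
shoulder_lo [603.7 164.3 192. ]
knob [673.8 189.7 175. ]
base corners [array([665.4, 238.7]), array([661. , 151.8]), array([588.7, 152.3]), array([590.4, 239.6])]
base bolts [array([658. , 233.1]), array([658.4, 159.9]), array([602. , 160.5]), array([601.3, 233. ])]
tri clamp [630.8 192.7 185.4] 3.4
tri tip [633.   78.6 191.9] 3.2
tri rodback [630.3 239.3 176. ] 1.9
tri tabtopL +x [642.5 163.9 232.5] 2.0
tri tabtopR [619.8 161.3 229.4] 6.3
```

Call:
send_rows([
  [[0, 0, -0.016, 9.25], [0, 0, -0.016, 9.25], [0, 0, -0.016, 9.25], [0, 0, -0.016, 9.25], [0, 0, -0.016, 9.25], [0, 0, -0.016, 9.25], [0, 0, -0.016, 9.25]],
], grip=0.1)

```text
t: 0.98
tcp_pos: [267.0, 564.6, 303.5]
eef_rot: [0.709, 0.705, -0.001, 0.0]
wrist_force: [0.0, -0.3, -0.6]
finger_gap: 47.1
grip_force: 0.0
```

Run:
```python
from h import *
print(tri((128,288),(97,134)))
print([onz("top",(225,134),z).round() for z in(300,450,600)])
```

```text
(array([776.4890644 , 546.77979402, 183.99853434]), np.float64(20.69150702723544))
[array([685., 179., 300.]), array([627., 171., 450.]), array([569., 164., 600.])]
```

Call:
send_rows([
  [[-0.04, 0.036, 0, 0], [-0.04, 0.036, 0, 0], [-0.04, 0.036, 0, 0], [-0.04, 0.036, 0, 0], [-0.04, 0.036, 0, 0], [-0.04, 0.036, 0, 0], [-0.04, 0.036, 0, 0], [-0.04, 0.036, 0, 0], [-0.04, 0.036, 0, 0], [0, 0, 0, 0]],
])

```text
t: 2.22
tcp_pos: [592.5, 201.2, 302.5]
eef_rot: [0.709, 0.705, -0.001, -0.0]
wrist_force: [-0.5, 1.6, 0.3]
finger_gap: 46.8
grip_force: 0.0
```

Call:
send_rows([
  [[-0.02, 0.018, 0.01, 0], [-0.019, 0.018, 0.015, 0], [0, 0, 0.02, 0], [0, 0, 0.015, 0], [0, 0, 0, 0]],
])

```text
t: 2.85
tcp_pos: [624.8, 166.0, 240.8]
eef_rot: [0.707, 0.707, -0.002, -0.002]
wrist_force: [0.4, -0.6, -0.5]
finger_gap: 46.9
grip_force: 0.0
```

Run:
```python
from h import *
t=arm.camera("top")[...,::-1];s=arm.camera("side")[...,::-1]
cv2.imwrite("pics/t1.png",t);cv2.imwrite("pics/s1.png",s)
A=cv2.resize(t[135:200,200:270],None,fx=6,fy=6,interpolation=cv2.INTER_CUBIC)
B=cv2.resize(s[140:235,205:265],None,fx=6,fy=6,interpolation=cv2.INTER_CUBIC)
out=np.zeros((570,790,3),np.uint8);out[:A.shape[0],:420]=A;out[:570,425:785]=B;cv2.imwrite("pics/c1.png",out)
o=arm.get_obs();print(o["tcp_pos"],proj("top",o["tcp_pos"]),proj("side",o["tcp_pos"]))
```

```text
[626.45532973 166.23396505 243.88371879] [[233.29367032 162.37613764]] [[237.37153356 178.94690823]]
```

View pics/c1.png

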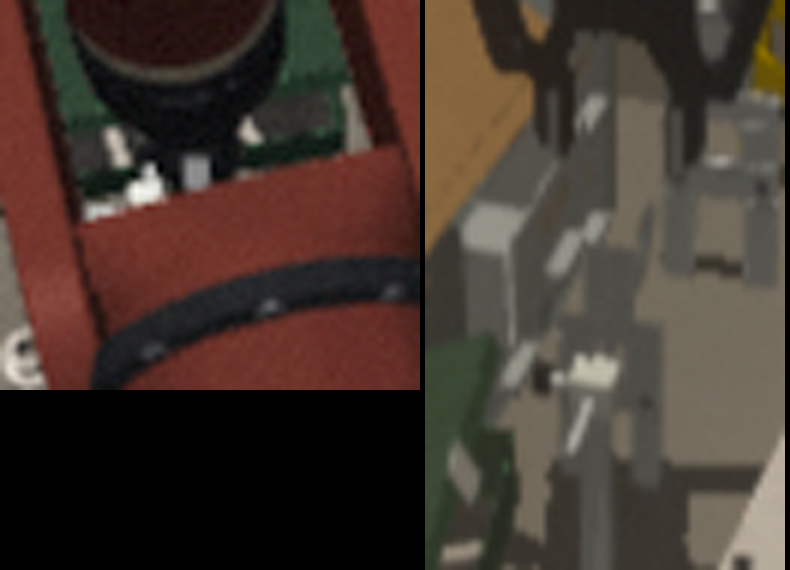

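Run:
```python
from h import *
o=arm.get_obs();print(o["tcp_pos"].round(1),o["qpos"].round(3),o["wrist_force"].round(2))
for z in (234,244,254,264,274,284): print(z,proj("side",[[602,165,z],[650,165,z]]).round(1).tolist())
s=cv2.imread("pics/s1.png");g=cv2.cvtColor(s,cv2.COLOR_BGR2GRAY)
for x in (227,228,229,230,248,249,250,251): print(x,g[155:185,x])
```

```text
[626.5 166.2 243.9] [0.151 0.23  1.5   0.    1.412 0.151] [0.25 0.62 0.19]
234 [[246.2, 182.8], [229.2, 180.4]]
244 [[246.2, 179.9], [229.1, 177.4]]
254 [[246.3, 177.0], [229.1, 174.5]]
264 [[246.3, 174.0], [229.0, 171.5]]
274 [[246.3, 171.0], [229.0, 168.5]]
284 [[246.4, 167.9], [228.9, 165.5]]
227 [ 42  45  45  44  44  46  44  45  45  50  55  71  79  77  71  70  69  68
  68  69  70  71  74  77  89 111 131 141 144 141]
228 [ 35  33  33  34  32  33  33  35  36  39  47  64  73  73  69  67  66  68
  69  72  72  72  76 102 129 141 144 145 142 129]
229 [ 38  37  39  40  46  51  45  42  46  61  69  72  73  72  72  70  73  71
  72  72  72  72  78 116 140 144 141 133 111  89]
230 [ 68  69  73  83 100 111  96  79  70  71  71  71  72  71  72  71  71  71
  72  71  73  73  80 111 133 133 114  91  81  83]
248 [33 33 34 35 37 38 38 41 41 39 39 40 52 66 69 74 80 82 84 84 85 85 85 83
 85 85 85 84 84 84]
249 [32 31 33 31 32 33 34 32 33 34 34 39 59 75 82 82 83 88 88 86 88 90 90 91
 90 92 92 89 85 81]
250 [ 32  33  32  34  34  35  35  34  34  40  45  59  71  79  83  83  84  85
  93  96  98  97  97  98 102 106 104  84  62  62]
251 [ 33  36  42  48  47  51  51  50  55  64  80  96  90  81  83  83  84  94
 103 105 106 105 107 106 106 108 104  83  58  58]
```

Run:
```python
from h import *
a=cv2.imread("pics/s0.png") if 0 else cv2.imread("pics/side0.png");b=cv2.imread("pics/s1.png")
d=cv2.absdiff(a,b).max(2)[150:200,218:262]
for i,r in enumerate(d): print(150+i,''.join('#' if v>40 else '+' if v>15 else '.' for v in r))
```

```text
150 ###########..............+########+######+..
151 ###########+.............+##############+...
152 ++++#######+..............+#############+...
153 ....+#####++...............#############....
154 .....####+++...............############+....
155 .....###++++...............+###########+....
156 .....##+.+#+...............+#######+###.....
157 .....#++.+++...............++#####+.+++.....
158 .....+++.+++...............#++###+..........
159 .....+++.+#+...............+.+###+..........
160 .....+#++###...............+.+###+..........
161 .....+#++###...............+..###+..........
162 ......#++###...............+..###+..........
163 ......++.###...............+++###+..........
164 .........##+...............+++###+..........
165 ........+##................+++###...........
166 .........++................++.##+...........
167 ...........................+..++............
168 ...........................+................
169 ............................................
170 ............................................
171 ............................................
172 ..................
[... 649 characters left out ...]
..............
186 .....................+#+....................
187 .....................+#.....................
188 ......................+.....................
189 ............................................
190 ............................................
191 .........+++................................
192 .........+++#++.............................
193 .........++++++...++++#++...................
194 ..................++++++++..................
195 .........+.............+++..................
196 ............+++.............................
197 ............+++.+#+.++......................
198 ............+#+++##..+......................
199 .............+#..##+........................
```

Run:
```python
from h import *
for z in (244,280,350,400,450,500): print(z,proj("top",[626,166,z]).round(1),proj("side",[626,166,z]).round(1))
for y in (166,140,120,100): print(y,proj("side",[[602,y,250],[650,y,250]]).round(1).tolist())
b=cv2.imread("pics/s1.png");cv2.imwrite("pics/s1c.png",cv2.resize(b[40:210,180:330],None,fx=3.5,fy=3.5,interpolation=cv2.INTER_CUBIC))
```

```text
244 [[233.4 162.5]] [[237.6 178.9]]
280 [[232.6 158.5]] [[237.5 168.1]]
350 [[230.8 149.7]] [[237.5 146.1]]
400 [[229.3 142.4]] [[237.4 129.4]]
450 [[227.6 134.2]] [[237.4 111.7]]
500 [[225.7 124.7]] [[237.3  93.1]]
166 [[246.2, 178.4], [229.0, 175.9]]
140 [[248.3, 172.9], [231.3, 170.4]]
120 [[249.8, 168.7], [233.1, 166.4]]
100 [[251.4, 164.7], [234.8, 162.4]]
```

View pics/s1c.png

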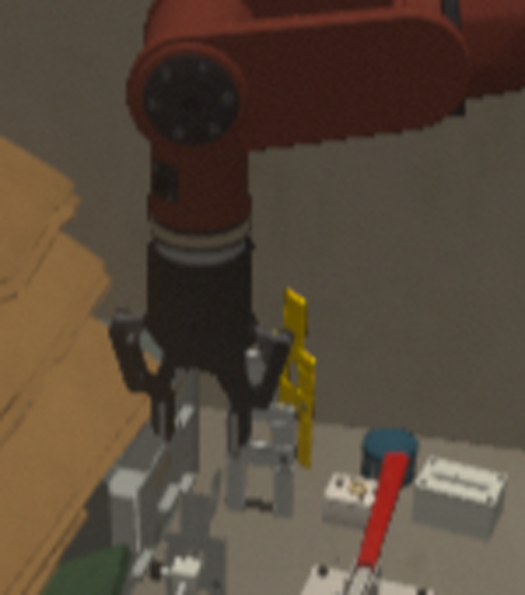

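Run:
```python
from h import *
P=[267,565,191.9]; print("side",proj("side",P),"top",proj("top",P))
ty=np.array([.4275,.904,0])*42
for z in (0,-13,13,40): print(z,proj("side",[np.array(P)+ty+[0,0,z],np.array(P)-ty+[0,0,z]]).round(1).tolist(),proj("top",[np.array(P)+ty+[0,0,z],np.array(P)-ty+[0,0,z]]).round(1).tolist())
s=cv2.imread("pics/side0.png");t=cv2.imread("pics/top0.png")
A=cv2.resize(s[260:360,330:420],None,fx=5,fy=5);B=cv2.resize(t[295:384,0:120],None,fx=2.7,fy=2.7)
out=np.zeros((500,790,3),np.uint8);out[:,:450]=A;out[:B.shape[0],455:455+B.shape[1]]=B;cv2.imwrite("pics/g0.png",out)
```

```text
side [[362.56217107 338.53773468]] top [[ 89.24735945 319.96253722]]
0 [[352.7, 352.9], [371.9, 325.0]] [[74.1, 314.1], [104.5, 325.9]]
-13 [[351.7, 356.6], [370.8, 328.7]] [[76.6, 313.4], [106.6, 324.9]]
13 [[353.7, 349.1], [373.0, 321.2]] [[71.5, 314.9], [102.3, 326.8]]
40 [[355.8, 341.0], [375.3, 313.0]] [[65.8, 316.5], [97.5, 328.8]]
```

View pics/g0.png

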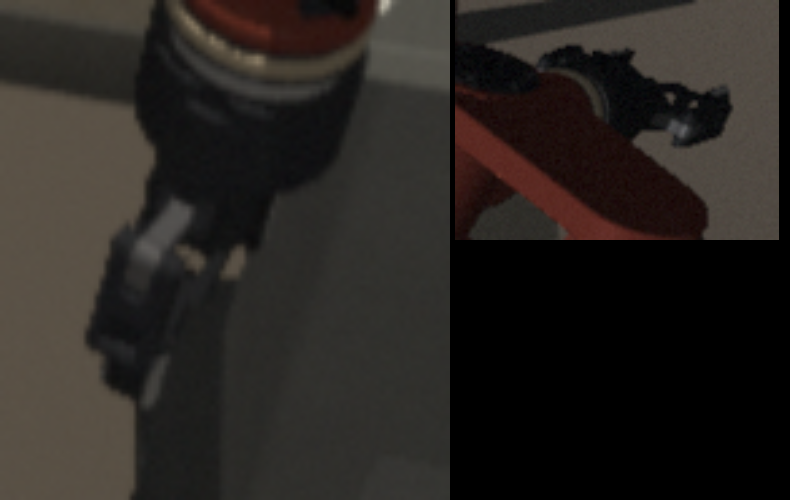

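Call:
send_rows([
  [[-0.003, 0.002, 0.01, 0], [0, 0, 0.01, 0], [0, 0, 0.007, 0], [0, 0, 0, 0]],
])

```text
t: 3.45
tcp_pos: [628.0, 162.5, 215.5]
eef_rot: [0.708, 0.707, -0.001, -0.001]
wrist_force: [0.1, -0.3, -0.1]
finger_gap: 47.3
grip_force: 0.0
```

```bash
cat >> h.py <<'E'
def tips(tag,rows=(150,200),cols=(216,262)):
    b=arm.camera("side")[...,::-1];cv2.imwrite(f"pics/{tag}.png",b)
    a=cv2.imread("pics/side0.png");d=cv2.absdiff(a,b).max(2)[rows[0]:rows[1],cols[0]:cols[1]]
    for i,r in enumerate(d): print(rows[0]+i,''.join('#' if v>40 else '+' if v>15 else '.' for v in r))
    o=arm.get_obs();print(o["tcp_pos"].round(1),o["wrist_force"].round(2),o["finger_gap"])
E
python3 - <<'E'
from h import *
print(arm.grip_point_offset);tips("s2",(155,195))
E
```

```text
18.700000000000003
155 ###########++............#########+...+####+..
156 ###########++............+########+...#####...
157 ###########++.............#########+++#####...
158 ########+##++.............##########+#####+...
159 +##+###++###++............+##############+....
160 .++.++#######+.............+#############+....
161 ......+#######..............+############+....
162 .......+#++###..............+############.....
163 .......##++###...............+##########+.....
164 .......+#..##+...............+#####+++##......
165 .......++.+##+...............+#####+..+.......
166 .......+#++##+...............+++##+...........
167 .......+#++##+...............+.+##+...........
168 .......+#+++++...............+.+##+...........
169 .......+##.+++...............+..+##...........
170 .......+#+.++................+..+##...........
171 ........+..++................+.+##+...........
172 ...........++................+++##+...........
173 ...........+.................+++##............
174 .........................+#+.+.+++............
175 .........................##+++.+..............
176 ......
[... 316 characters left out ...]
..+++###++....................
183 .....................+++##....................
184 .......................+##....................
185 .......................+#+....................
186 .......................+#.....................
187 .......................+#.....................
188 ........................+.....................
189 ..............................................
190 ..............................................
191 ...........+++................................
192 ...........++++++.............................
193 ...........++++++...++++#+....................
194 ....................++++++++..................
[628.4 162.6 216.3] [-0.32  0.39 -0.1 ] 46.85338020574935
```

Call:
send_rows([
  [[0, 0, 0.008, 0], [0, 0, 0.008, 0], [0, 0, 0.004, 0], [0, 0, 0, 0]],
])

```text
t: 4.0
tcp_pos: [628.3, 162.5, 196.1]
eef_rot: [0.708, 0.707, -0.001, -0.0]
wrist_force: [0.7, -1.0, 1.2]
finger_gap: 47.3
grip_force: 0.0
```

Run:
```python
from h import *
tips("s3",(168,192))
```

```text
168 .......+##+++...............+##+########+.....
169 .......###.++................#+++#######+.....
170 .......##+.+++...............+++###+++++......
171 .......##+.+++...............++####...........
172 .......##..+++..............+++####...........
173 .......#++.+++..............++.+###...........
174 .......++..+++...........+#++..####...........
175 ........+..+++...........##++..+###...........
176 ........+..++............##.+..+##+...........
177 ...........++...........+##.+..###+...........
178 ...........+............+#+.+..###............
179 ........................++..+.++#+............
180 ................++++........+..++.............
181 ................++++++#+....+.................
182 ..................+++###++....................
183 ......................++##....................
184 .......................+##....................
185 .......................+#+....................
186 .......................+#.....................
187 .......................+#.....................
188 ........................+.....................
189 ..............................................
190 ..............................................
191 ...........++.................................
[628.7 162.6 196.6] [0.66 0.84 0.1 ] 47.02469461415407
```

Call:
send_rows([
  [[0, 0, 0.005, 0], [0, 0, 0.004, 0], [0, 0, 0, 0]],
])

```text
t: 4.42
tcp_pos: [628.3, 162.5, 187.2]
eef_rot: [0.708, 0.707, -0.0, -0.0]
wrist_force: [0.3, -0.3, 0.0]
finger_gap: 46.6
grip_force: 0.0
```

Call:
send_rows([
  [[0, 0, 0, 0], [0, 0, 0, 0], [0, 0, 0, 0]],
], grip=-0.36)

```text
t: 4.8
tcp_pos: [628.9, 162.6, 188.1]
eef_rot: [0.707, 0.707, 0.0, 0.0]
wrist_force: [0.2, 0.3, 0.7]
finger_gap: 27.0
grip_force: 0.0
```

Run:
```python
from h import *
tips("s4",(168,192))
```

```text
168 ....+#######+++++.......+######+#######+......
169 ....+++++##++++++........#####+++#####+.......
170 .........++++++++........#####++#####+........
171 ..........+++++++........###########+.........
172 ...........++.+++........###########+.........
173 ...........++.+#+........######+++++..........
174 ...........++.+++........######+..............
175 ...........++.+##.......+######+..............
176 ...........++.+##.......+######+..............
177 ...........++.+##.......+######...............
178 ...........+#####.......##+####...............
179 ...........+#####.......+#+###+...............
180 ...........+#####+++....+++###+...............
181 ............+####+++++##+++###................
182 .............#+#..++++##+#+##+................
183 .............+.+......++##++..................
184 .......................+##++..................
185 .......................+#+....................
186 .......................+#+....................
187 .......................+#.....................
188 .......................++.....................
189 ........................+.....................
190 ........................+.....................
191 ...........+++................................
[628.9 162.6 188.1] [-0.6   0.18  0.13] 27.05827645206447
```

Call:
send_rows([
  [[0, 0, 0, 0], [0, 0, 0, 0]],
], grip=-0.44)

```text
t: 5.1
tcp_pos: [629.0, 162.6, 188.1]
eef_rot: [0.707, 0.707, 0.0, 0.0]
wrist_force: [-0.0, -0.5, 0.1]
finger_gap: 23.7
grip_force: 1.3
```

Call:
send_rows([
  [[0, 0, 0, 0], [0, 0, 0, 0]],
], grip=-0.46)

```text
t: 5.35
tcp_pos: [628.9, 162.6, 188.1]
eef_rot: [0.708, 0.707, 0.0, 0.0]
wrist_force: [1.0, 0.5, 0.3]
finger_gap: 23.4
grip_force: 8.4
```

Call:
send_rows([
  [[0, 0, -0.003, 0], [0, 0, -0.004, 0], [0, 0, 0, 0]],
])

```text
t: 5.72
tcp_pos: [628.8, 162.6, 195.1]
eef_rot: [0.708, 0.707, 0.0, 0.0]
wrist_force: [0.5, 0.0, -2.4]
finger_gap: 23.1
grip_force: 8.3
```

Run:
```python
from h import *
tips("s5",(172,226),(225,255))
```

```text
172 ..++..+#+......######+........
173 ..++..+#+......######+........
174 ..++..+#+......######+........
175 ..++..+##......######+........
176 ..++..###......######+........
177 ...++.###......######.........
178 ...######......#####+.........
179 ...+#####++++.+##+##+.........
180 ....#######++++#++##..........
181 ....+++#########++++..........
182 ......+..+++###+++............
183 ......+......++##.............
184 ..............+##.............
185 ..............+#+.............
186 ..............+#..............
187 ..............+#..............
188 ...............+..............
189 ...............+..............
190 ...++++........+..............
191 ..+##++........+..............
192 ..+####+......+++++...........
193 ...+++++.+.++++##+++..........
194 ...........++++####+..........
195 ..+.............++++..........
196 ..+..+++.+....................
197 .....+++..#+..+...............
198 .....+#+++##..+...............
199 ......+#####+.................
200 .......++++++.................
201 ..++..........................
202 ..............................
203 .............++++.............
204 .............++++.............
205 ................++............
206 ..+...........................
207 ..+..........+................
208 ..+............+..............
209 ..+...........++..............
210 ..+................+..........
211 ..+................+..........
212 ..+...........+....+..........
213 ..+...........+...............
214 .++...........+...............
215 .++...........+...............
216 .++........++++.....+.........
217 +#+++......+##+...++#+++++++++
218 ###+++.....+##+...++##########
219 #####+.....###++++++##########
220 +####+.....+###++++###########
221 +####+.....+###++#############
222 +####+.....+###..#######++++++
223 +####+.....####..#######......
224 #####+.....+##+.+#######......
225 #####+.....+##..########......
[628.7 162.6 194.9] [-0.35  0.03 -2.83] 23.203046833678595
```

Call:
send_rows([
  [[0.005, 0, 0, 0], [0.005, 0, 0, 0], [0.003, 0, 0, 0], [0, 0, 0, 0]],
])

```text
t: 6.28
tcp_pos: [628.7, 176.0, 194.8]
eef_rot: [0.707, 0.707, -0.0, -0.0]
wrist_force: [0.3, -0.5, -1.7]
finger_gap: 23.2
grip_force: 8.3
```

Call:
send_rows([
  [[0.001, 0, 0, 0], [0.001, 0, 0, 0], [0.001, 0, 0, 0], [0, 0, 0, 0]],
])

```text
t: 6.78
tcp_pos: [628.8, 178.6, 194.9]
eef_rot: [0.708, 0.707, -0.0, -0.0]
wrist_force: [0.1, -0.2, -1.7]
finger_gap: 23.2
grip_force: 8.3
```

Call:
send_rows([
  [[0.001, 0, 0, 0], [0.001, 0, 0, 0], [0.001, 0, 0, 0], [0, 0, 0, 0]],
])

```text
t: 7.28
tcp_pos: [628.8, 181.6, 194.9]
eef_rot: [0.707, 0.707, -0.0, 0.0]
wrist_force: [0.4, 0.2, -1.7]
finger_gap: 23.2
grip_force: 8.3
```

Call:
send_rows([
  [[0.001, 0, 0, 0], [0.001, 0, 0, 0], [0.001, 0, 0, 0], [0, 0, 0, 0]],
])

```text
t: 7.78
tcp_pos: [628.8, 184.6, 194.8]
eef_rot: [0.707, 0.707, -0.0, 0.0]
wrist_force: [-0.5, -0.1, -2.6]
finger_gap: 23.4
grip_force: 8.3
```

Run:
```python
from h import *
F=[]
for _ in range(4):
    s=arm.camera("side");F.append(arm.get_obs()["wrist_force"])
cv2.imwrite("pics/s6.png",s[...,::-1]);print(np.mean(F,0).round(2),arm.get_obs()["torque"].round(3))
A=cv2.resize(s[160:245,215:262,::-1],None,fx=7,fy=7,interpolation=cv2.INTER_CUBIC);cv2.imwrite("pics/c6.png",A)
```

```text
[-0.26 -0.74 -2.2 ] [-0.152 -0.049  0.063]
```

Call:
send_rows([
  [[0.002, 0, 0, 0], [0.002, 0, 0, 0], [0.002, 0, 0.001, 0], [0, 0, 0, 0]],
])

```text
t: 8.48
tcp_pos: [629.0, 190.9, 194.2]
eef_rot: [0.707, 0.707, 0.0, 0.0]
wrist_force: [-0.1, -1.5, -1.5]
finger_gap: 23.1
grip_force: 8.3
```

```bash
cat >> h.py <<'E'
def legs(tag):
    F=[]
    for _ in range(3):
        s=arm.camera("side");F.append(arm.get_obs()["wrist_force"])
    cv2.imwrite(f"pics/{tag}.png",s[...,::-1]);o=arm.get_obs()
    print(o["tcp_pos"].round(1),"F",np.mean(F,0).round(2),o["grip_force"],o["finger_gap"])
    return cv2.cvtColor(s,cv2.COLOR_RGB2GRAY).astype(int)
E
python3 - <<'E'
from h import *
g=legs("s7");g0=cv2.cvtColor(cv2.imread("pics/side0.png"),cv2.COLOR_BGR2GRAY).astype(int);g6=cv2.cvtColor(cv2.imread("pics/s6.png"),cv2.COLOR_BGR2GRAY).astype(int)
for n,G in(("s0",g0),("s6",g6),("s7",g)):
    print(n)
    for r in range(205,226): print(r,G[r,228:252])
for th in(0,10,20,30,40):
    t=np.radians(th);E=np.array([629,182-2/np.cos(t)-12*np.tan(t),175]);u=np.array([0,np.sin(t),np.cos(t)])
    print(th,proj("side",[E-74.5*u+[dx,0,0] for dx in(-25,-11,11,25)]).round(1).tolist())
E
```

```text
[629.  190.7 194.2] F [-0.18 -1.17 -1.41] 8.358378959405854 22.953908789210946
s0
205 [ 83  94  99 102 105 101 103 100  87  80  86  87  82  79  82  87  95 108
 109 109 108 110 110 109]
206 [ 82  91  98 122 134 102  98  94  85  82  83  84  80  66  75  84  94 108
 109 109 109 109 110 111]
207 [ 81  89 101 148 150 101  94  93  82  82  84  86  80  68  69  83  94 106
 109 110 108 110 110 111]
208 [ 84  90 108 159 135  97  91  91  87  92  95  97 102  81  82  84 100 108
 108 108 109 109 111 110]
209 [ 87  92 127 157 107  88  87  88  93 103 105 100  98  81  83  81  99 109
 108 109 109 108 108 110]
210 [ 89 100 150 148  91  80  81  83  96 107 107  95  86  84  83  80  94 108
 109 109 109 110 110 110]
211 [ 91 120 159 127  84  78  79  79  97 107 107  96  89  86  87  85  95 108
 109 110 110 110 110 111]
212 [ 97 147 157 102  80  80  78  79  98 108 107  96  89  87  89  88  95 107
 110 110 111 110 110 111]
213 [105 161 140  87  78  78  78  79  96 108 108  95  89  88  89  90  95 108
 110 110 110 110 110 109]
214 [116 154 114  81  78  78  78  80  98 107 107  96  89  87  89  89  96 108
 110 111 110 1
[... 4915 characters left out ...]
109 110 110 112 111 110]
222 [ 61  60  76  77  80  80  78  78  78  65  81  80  59  59  82  84  86  86
  87  87  89 106  90  91]
223 [54 56 62 77 79 78 79 75 63 56 57 57 55 56 59 59 59 58 60 60 64 82 63 64]
224 [53 55 60 75 79 80 78 75 63 54 53 53 57 56 55 55 55 55 56 56 58 58 57 57]
225 [55 54 61 74 79 79 79 76 63 55 53 53 55 55 56 56 55 57 54 57 56 57 56 57]
0 [[243.9, 222.6], [239.2, 221.9], [231.8, 220.7], [227.1, 219.9]]
10 [[245.1, 218.9], [240.4, 218.2], [233.1, 217.0], [228.4, 216.3]]
20 [[246.3, 214.8], [241.6, 214.1], [234.3, 212.9], [229.7, 212.2]]
30 [[247.4, 210.2], [242.7, 209.5], [235.5, 208.4], [230.9, 207.7]]
40 [[248.5, 205.3], [243.8, 204.6], [236.6, 203.5], [232.0, 202.8]]
```

Call:
send_rows([
  [[0.002, 0, 0.0008, 0], [0.002, 0, 0.001, 0], [0.0023, 0, 0.0012, 0], [0.0018, 0, 0.001, 0], [0.0018, 0, 0.0012, 0], [0.0018, 0, 0.0012, 0], [0.0018, 0, 0.0012, 0], [0, 0, 0, 0]],
])

```text
t: 9.62
tcp_pos: [628.9, 204.3, 186.3]
eef_rot: [0.707, 0.707, 0.0, 0.0]
wrist_force: [0.9, -1.5, 0.7]
finger_gap: 23.1
grip_force: 8.7
```

Run:
```python
from h import *
g=legs("s8")
for r in range(198,220): print(r,g[r,226:252])
```

```text
[628.9 204.1 186.4] F [ 0.64 -0.78  0.24] 8.668434172868729 23.291532076123257
198 [ 83  76  72  73  75  78  74  75  73  75  75  74  75  78  79  83  85  97
 109 110 110 111 111 110 111 111]
199 [ 87  73  72  74  81  82  80  80  79  81  81  77  73  74  72  76  77  86
 107 109 109 111 111 111 111 111]
200 [ 75  74  73  75  84  83  83  84  83  86  84  79  74  73  73  73  75  79
 106 108 110 110 110 111 111 111]
201 [ 66  80  72  78  85  84  84  83  84  85  84  80  73  72  75  73  73  77
 102 110 110 112 110 109 109 111]
202 [ 71  81  73  83  87  86  86  84  84  84  84  78  72  74  74  72  73  75
  96 109 110 110 110 110 110 111]
203 [ 77  82  77  87  89  89  89  90  91  87  83  79  75  74  72  68  70  76
  92 109 112 111 111 110 110 113]
204 [ 82  90  85  86  87  90  88  90  90  87  80  81  89  87  76  65  69  74
  84 109 112 111 110 110 111 111]
205 [ 96 102  88  85  87  88  85  87  88  87  81  86 102 102  83  72  71  72
  79 107 112 112 111 112 112 112]
206 [107 108  94  86  85  83  82  83  87  86  81  93 107 108  91  75  74  73
  77 100 110 111 112 112 112 113]
207 [110 109  97  86  
[... 720 characters left out ...]

 111 111 111 113 113 114 113 113]
214 [109 110 127 158 115  83  80  80  80  80  99 110 111 112 112 113 111 112
 110 111 111 112 112 112 113 112]
215 [109 109 118 128  94  79  79  79  79  80 100 109 110 111 112 111 111 113
 111 111 112 111 112 112 113 113]
216 [109 109 107 106  94  80  80  80  79  79 100 110 111 111 112 112 111 111
 112 112 112 112 112 112 112 112]
217 [110 109 109 108  97  81  81  81  79  80 101 110 112 111 111 112 110 112
 113 112 113 113 112 113 113 113]
218 [109 108 110 108  98  80  79  80  80  79 100 112 111 111 110 111 110 111
 111 112 112 113 113 113 114 113]
219 [110 110 108 108  99  82  79  80  80  80  99 111 111 110 106 106  93 111
 113 111 112 112 113 112 113 114]
```

Call:
send_rows([
  [[0.0005, 0, -0.0015, 0], [0.0015, 0, 0, 0], [0.0015, 0, 0.0008, 0], [0.0015, 0, 0.001, 0], [0.0015, 0, 0.0012, 0], [0, 0, 0, 0]],
])

```text
t: 10.52
tcp_pos: [628.7, 210.7, 184.6]
eef_rot: [0.707, 0.707, -0.0, -0.0]
wrist_force: [1.1, -2.7, -1.2]
finger_gap: 23.3
grip_force: 8.6
```

Run:
```python
from h import *
g=legs("s9")
for r in range(194,213): print(r,g[r,226:252])
```

```text
[628.7 210.5 184.7] F [-0.06 -2.59 -1.43] 8.604187220335007 23.454117007326804
194 [ 71  62  79  77  76  78  78  76  76  66  57  71  66  61  67  97 109 109
 109 110 110 110 110 111 110 111]
195 [ 80  78  84  75  72  73  73  73  73  67  58  71  72  90  95 107 109 108
 109 109 110 110 110 111 111 111]
196 [ 79  80  82  76  73  72  73  71  73  71  66  71  78 104 108 109 108 110
 110 111 111 112 112 110 111 110]
197 [ 83  76  76  75  72  69  72  74  74  74  73  73  78  94  98  98 101 107
 110 112 110 111 112 111 111 111]
198 [ 96  75  71  74  74  76  75  79  74  73  74  70  75  79  84  85  89  98
 109 111 110 110 110 111 111 111]
199 [102  82  72  73  80  81  81  84  79  81  79  71  72  74  75  77  83  84
 106 110 111 111 112 111 111 111]
200 [ 86  95  84  72  82  84  83  85  85  85  84  78  74  72  73  73  75  77
  98 108 111 112 112 111 111 111]
201 [ 71 101  93  78  84  85  84  84  83  85  86  80  75  73  74  72  72  73
  85 105 110 111 110 110 109 111]
202 [ 72  92  88  86  87  87  86  85  85  85  84  80  88  88  79  70  67  68
  76  99 109 111 109 110 111 111]
203 [ 77  83  83  86  
[... 387 characters left out ...]

  92  92  90 110 111 112 113 113]
207 [109 108  99  86  84  78  79  82  86  86  82  99 109 110 110 112 110 108
 107 106 104 110 113 113 112 114]
208 [111 110 104  91  81  77  79  85  86  86  87 106 111 110 110 111 112 110
 110 110 110 110 111 112 112 113]
209 [109 110 107 100  84  77  79  83  85  84  94 109 111 110 112 110 112 111
 112 110 110 111 111 111 111 111]
210 [108 109 109 102  83  79  76  80  80  82  98 110 112 111 112 111 110 111
 112 111 111 112 112 113 113 112]
211 [109 109 108  92  79  76  77  80  80  80  97 111 110 110 111 111 111 111
 112 111 112 111 113 112 113 114]
212 [108 110 107  93  81  78  79  79  80  81 100 110 111 112 110 111 111 111
 111 111 112 112 111 113 112 112]
```

Call:
send_rows([
  [[0.0012, 0, 0.0004, 0], [0.0012, 0, 0.0006, 0], [0.0012, 0, 0.0008, 0], [0.001, 0, 0.0008, 0], [0, 0, 0, 0]],
])

```text
t: 11.3
tcp_pos: [628.9, 215.3, 182.2]
eef_rot: [0.707, 0.707, 0.0, 0.0]
wrist_force: [1.2, -3.4, -1.0]
finger_gap: 23.2
grip_force: 8.8
```

Run:
```python
from h import *
g=legs("s10")
for r in range(198,210): print(r,g[r,226:252])
```

```text
[628.9 215.3 182.3] F [-0.   -2.57 -0.76] 8.792399168014526 23.361764034802977
198 [ 98  86  75  67  74  77  75  76  71  65  72  73  79  83  92  92  91  99
 108 111 109 111 112 111 112 113]
199 [102 100  93  77  81  81  80  81  80  78  78  76  76  77  80  78  78  86
  98 108 110 110 111 111 111 111]
200 [ 88 102 104  92  86  84  82  84  84  86  85  79  79  75  73  72  70  75
  83  98 108 111 111 111 112 111]
201 [ 71 104 105  95  86  86  85  84  84  84  85  83  95  96  93  81  67  71
  73  83  99 110 111 110 111 111]
202 [ 73  93  94  89  88  86  86  85  85  84  84  82 106 109 109 100  84  75
  76  78  86 101 109 109 110 111]
203 [ 78  83  82  87  90  88  90  90  90  87  82  83 106 111 111 109 102  96
  91  90  88  99 110 111 112 112]
204 [ 83  90  86  86  88  89  89  90  90  87  81  83 107 109 110 110 111 109
 106 106 103 108 111 112 111 112]
205 [ 97 102  92  85  86  87  86  87  87  86  80  87 107 111 110 111 111 110
 112 110 110 111 112 111 112 111]
206 [108 109  98  86  86  83  82  84  86  84  82  94 107 111 111 111 112 111
 112 112 112 112 112 113 112 113]
207 [109 109  98  85  84  79  77  84  86  84  83  99 109 110 111 110 111 111
 112 111 112 111 111 111 113 115]
208 [109 111 103  91  81  77  80  85  86  85  86 104 110 110 111 111 111 112
 111 111 111 112 111 111 112 111]
209 [110 109 108 101  82  78  79  84  84  84  95 109 111 112 112 111 112 111
 111 111 111 111 112 112 112 112]
```

Run:
```python
from h import *
G=np.array([628.9,215.3,182.3+41.4])
for th in range(34,50,2):
    t=np.radians(th);u=np.array([0,np.sin(t),np.cos(t)]);print(th,proj("side",[G-136.5*u+[dx,0,0] for dx in(-25,-18,-11)]).round(1).tolist(),"E",(G-62*u).round(1),"line at z187 y",(G-u*(G[2]-187)/u[2])[1].round(1))
```

```text
34 [[247.1, 211.0], [244.8, 210.6], [242.5, 210.2]] E [628.9 180.6 172.3] line at z187 y 190.5
36 [[247.5, 209.4], [245.1, 209.0], [242.8, 208.7]] E [628.9 178.9 173.5] line at z187 y 188.6
38 [[247.7, 207.8], [245.4, 207.5], [243.1, 207.1]] E [628.9 177.1 174.8] line at z187 y 186.6
40 [[248.0, 206.3], [245.7, 205.9], [243.4, 205.6]] E [628.9 175.4 176.2] line at z187 y 184.5
42 [[248.3, 204.7], [246.0, 204.3], [243.7, 204.0]] E [628.9 173.8 177.6] line at z187 y 182.3
44 [[248.6, 203.1], [246.3, 202.8], [244.0, 202.4]] E [628.9 172.2 179.1] line at z187 y 179.9
46 [[248.9, 201.5], [246.5, 201.2], [244.2, 200.8]] E [628.9 170.7 180.6] line at z187 y 177.3
48 [[249.1, 199.9], [246.8, 199.6], [244.5, 199.2]] E [628.9 169.2 182.2] line at z187 y 174.5
```

Call:
send_rows([
  [[0, 0, 0, 0], [0, 0, 0, 0], [0, 0, 0, 0]],
], grip=-0.6)

```text
t: 11.82
tcp_pos: [629.0, 215.4, 182.5]
eef_rot: [0.707, 0.707, 0.0, 0.0]
wrist_force: [0.3, -2.2, 0.1]
finger_gap: 18.6
grip_force: 58.7
```

Call:
send_rows([
  [[-0.0015, 0, 0, 0], [-0.0015, 0, 0, 0], [-0.002, 0, 0, 0], [-0.002, 0, 0, 0], [0, 0, 0, 0]],
])

```text
t: 12.45
tcp_pos: [628.8, 208.0, 182.1]
eef_rot: [0.708, 0.707, -0.0, 0.0]
wrist_force: [-0.3, -1.2, 0.3]
finger_gap: 18.7
grip_force: 58.6
```

Run:
```python
from h import *
g=legs("s11")
for r in range(196,209): print(r,g[r,226:252])
G=arm.get_obs()["tcp_pos"]+[0,0,41.4]
for th in (38,40,42,44):
    t=np.radians(th);u=np.array([0,np.sin(t),np.cos(t)]);print(th,proj("side",[G-136.5*u+[dx,0,0] for dx in(-25,-18,-11)]).round(1).tolist(),"E",(G-62*u).round(1))
```

```text
[628.8 208.1 182. ] F [-0.11 -1.12 -0.22] 58.6703269276768 18.647525983128812
196 [ 84  82  80  79  74  72  74  73  72  64  71  74  91 106 109 110 110 109
 111 110 111 111 111 110 111 110]
197 [ 86  79  79  75  73  74  73  73  74  69  72  73  83  95 101 104 104 108
 110 111 110 110 110 112 112 112]
198 [ 98  78  73  71  74  78  77  76  75  72  73  73  75  84  91  90  91 100
 108 110 110 110 110 112 113 112]
199 [101  84  73  72  81  81  81  79  79  79  80  75  76  77  81  78  78  85
 106 109 109 111 111 111 112 111]
200 [ 86  96  79  74  85  84  84  83  84  85  86  79  74  72  74  71  71  77
  97 109 110 112 112 111 112 111]
201 [ 71 101  85  80  85  85  85  84  85  86  85  81  75  72  72  70  72  73
  84 106 110 111 110 109 111 111]
202 [ 74  91  86  85  86  86  86  87  84  84  84  81  83  82  78  68  65  68
  76  98 110 111 110 109 110 113]
203 [ 77  82  82  86  87  89  89  90  90  86  83  82  99  99  97  75  67  71
  74  85 108 112 111 111 112 113]
204 [ 83  90  85  87  88  89  90  91  89  87  81  83 106 110 108  86  73  74
  74  78 101 111 112 112 111 112]
205 [ 97 102  91  87  86  87  85  86  86  85  82  87 108 111 109 101  79  75
  75  75  87 109 112 112 112 112]
206 [108 109  97  86  85  82  81  84  86  85  82  93 108 109 111 109  94  90
  82  82  83 108 111 112 113 113]
207 [110 108  99  87  83  78  79  83  86  86  82 100 108 110 111 109 105 105
 100 100  99 110 112 111 114 115]
208 [111 110 103  90  82  78  79  85  86  85  87 104 110 111 111 111 111 109
 111 109 109 110 110 111 113 112]
38 [[248.3, 206.4], [246.0, 206.0], [243.7, 205.7]] E [628.8 169.9 174.6]
40 [[248.6, 204.8], [246.3, 204.5], [244.0, 204.1]] E [628.8 168.2 175.9]
42 [[248.9, 203.3], [246.6, 202.9], [244.3, 202.5]] E [628.8 166.6 177.3]
44 [[249.2, 201.7], [246.8, 201.3], [244.5, 201.0]] E [628.8 165.  178.8]
```

Call:
send_rows([
  [[-0.002, 0, 0, 0], [-0.002, 0, 0, 0], [-0.002, 0, 0, 0], [-0.002, 0, 0, 0], [0, 0, 0, 0]],
])

```text
t: 13.22
tcp_pos: [628.9, 200.5, 182.6]
eef_rot: [0.708, 0.707, 0.0, -0.0]
wrist_force: [0.7, 1.1, 0.8]
finger_gap: 18.9
grip_force: 58.6
```

```bash
cat >> h.py <<'E'
def lean(tag,off,sg,r0=185,r1=225):
    """leg-bottom row: strongest dark->light step per column near the projected right leg, compared with the model"""
    g=legs(tag).astype(np.uint8);G=arm.get_obs()["tcp_pos"]+[0,0,off];out=[]
    for th in np.arange(0,56,1.):
        t=np.radians(th);u=np.array([0,np.sin(t),np.cos(t)]);k=0
        q=proj("side",[G-sg*u+[dx,0,0] for dx in(-22,-20,-18,-16,-14)])
        sm=lambda d:np.mean([cv2.getRectSubPix(g,(1,1),(float(a),float(b+d)))[0,0] for a,b in q])
        out.append((sm(1.2)-sm(-1.2),th,(G-(sg-74.5)*u).round(1)))
    for o in sorted(out,key=lambda o:-o[0])[:4]: print("step %.0f lean %.0f eye"%o[:2],o[2])
E
python3 - <<'E'
from h import *
lean("s12",41.4,136.5)
E
```

```text
[628.9 200.6 182.5] F [-0.48  1.    1.28] 58.69714776054025 18.803040995944475
step 19 lean 29 eye [628.9 170.5 169.7]
step 19 lean 28 eye [628.9 171.4 169.2]
step 12 lean 27 eye [628.9 172.4 168.7]
step 12 lean 30 eye [628.9 169.6 170.2]
```

Call:
send_rows([
  [[-0.005, 0, -0.003, 0], [-0.006, 0, -0.003, 0], [-0.006, 0, -0.002, 0], [-0.006, 0, -0.001, 0], [-0.006, 0, 0, 0], [-0.006, 0, 0, 0], [0, 0, 0, 0]],
], grip=-0.46)

```text
t: 14.25
tcp_pos: [628.7, 164.7, 191.1]
eef_rot: [0.708, 0.706, -0.0, -0.0]
wrist_force: [-1.0, -0.0, -2.4]
finger_gap: 23.0
grip_force: 9.2
```

Run:
```python
from h import *
lean("s13",41.4,136.5)
```

```text
[628.8 165.3 191.2] F [-0.51 -0.08 -2.08] 9.225997030735016 23.262095707677815
step 45 lean 51 eye [628.8 117.1 193.6]
step 36 lean 50 eye [628.8 117.8 192.7]
step 27 lean 52 eye [628.8 116.5 194.4]
step 18 lean 49 eye [628.8 118.5 191.9]
```

Call:
send_rows([
  [[0, 0, 0.003, 0], [0, 0, 0, 0]],
])

```text
t: 14.65
tcp_pos: [629.0, 165.6, 188.3]
eef_rot: [0.707, 0.707, 0.0, 0.0]
wrist_force: [-0.0, 0.3, -2.1]
finger_gap: 23.0
grip_force: 9.3
```

Call:
send_rows([
  [[0, 0, 0, 0], [0, 0, 0, 0], [0, 0, 0.004, 0], [0, 0, 0.006, 0], [0, 0, 0.006, 0], [0, 0, 0.002, 0], [0, 0, 0, 0]],
], grip=-0.3)

```text
t: 15.52
tcp_pos: [628.5, 165.2, 169.7]
eef_rot: [0.707, 0.707, -0.0, -0.0]
wrist_force: [0.2, -0.2, 0.6]
finger_gap: 29.4
grip_force: 0.0
```

Run:
```python
from h import *
tips("s14",(172,226),(222,256))
```

```text
172 ####+++++........+#######++++#####
173 ###++++#+.........###############+
174 ##+++++#++........+##############+
175 ++++++++++.........#############+.
176 ...+++++#+.........#############..
177 ....++++#+........+############+..
178 ....++####........+############...
179 ....+#####....+...+######+++##+...
180 ....+#####.+#++++++#+####+..+.....
181 ....######.+######+++####+........
182 ....######..++++##+#+####+........
183 ....######+.....++##+####+........
184 ....###+##+......+#######+........
185 ....+#+.##.......+#######.........
186 .....+.+##.......+#######.........
187 .......+#+.......+######+.........
188 .......+#.........+#####..........
189 ..................+###++..........
190 ......+++.........+#++............
191 .....+##++........++..............
192 .....++###++.....+++..............
193 ......+++++...++++##+++...........
194 .....+........++++##+#++..........
195 .....+.............+++++..........
196 ........+++...........+...........
197 ........+++..#+..+................
198 ........+#+++##..+....+...........
199 .......+#######+......+...........
200 ....
[... 361 characters left out ...]
....+...............
210 ..................................
211 ..................................
212 ..................................
213 ......................+...........
214 ......................+...........
215 ......................+...........
216 .....+...........+....+...........
217 .....+++......++++................
218 ...++++++.....+##+...+.+++++++++++
219 ...#####+.....+##+...++###########
220 ..+#####+.....+###++.+############
221 ..+#####+.....+###+++#############
222 ...+####+.....+###..##############
223 ...+####+.....+###..#######+++++++
224 ...#####+.....+##+.+#######.......
225 ...#####+.....+##..#######+.......
[628.8 165.2 170.1] [0.26 0.4  1.12] 29.557928601336567
```

Call:
send_rows([
  [[0, 0, 0, 0], [0, 0, 0, 0], [0, 0, 0, 0]],
], grip=-0.45)

```text
t: 15.95
tcp_pos: [628.7, 165.2, 170.5]
eef_rot: [0.707, 0.707, 0.0, -0.0]
wrist_force: [-1.9, -0.6, 0.7]
finger_gap: 23.7
grip_force: 10.0
```

Call:
send_rows([
  [[0, 0, -0.003, 0], [0.004, 0, -0.004, 0], [0.004, 0, 0, 0], [0.004, 0, 0, 0], [0, 0, 0, 0]],
])

```text
t: 16.58
tcp_pos: [628.6, 177.7, 176.9]
eef_rot: [0.707, 0.707, -0.0, -0.0]
wrist_force: [0.5, -1.2, -1.7]
finger_gap: 24.1
grip_force: 10.0
```

Call:
send_rows([
  [[0.002, 0, 0, 0], [0.002, 0, 0, 0], [0.002, 0, 0.0003, 0], [0.002, 0, 0.0005, 0], [0, 0, 0, 0]],
], grip=-0.44)

```text
t: 17.2
tcp_pos: [628.7, 185.4, 176.3]
eef_rot: [0.707, 0.707, -0.0, -0.0]
wrist_force: [0.5, -0.1, -1.2]
finger_gap: 24.2
grip_force: 2.0
```

Call:
send_rows([
  [[0.002, 0, 0.0007, 0], [0.002, 0, 0.0007, 0], [0.002, 0, 0.0008, 0], [0, 0, 0, 0]],
])

```text
t: 17.7
tcp_pos: [628.8, 191.4, 174.1]
eef_rot: [0.707, 0.707, 0.0, -0.0]
wrist_force: [1.1, -0.4, -1.1]
finger_gap: 23.9
grip_force: 2.0
```

Run:
```python
from h import *
lean("s15",50,127)
```

```text
[628.8 191.3 174.1] F [ 0.14  0.03 -2.72] 1.9584064185619354 23.885759788406922
step 8 lean 9 eye [628.8 183.1 172.3]
step 5 lean 10 eye [628.8 182.2 172.4]
step 2 lean 11 eye [628.8 181.3 172.6]
step 1 lean 36 eye [628.8 160.4 181.6]
```

Call:
send_rows([
  [[0, 0, 0, 0], [0.002, 0, 0.001, 0], [0.002, 0, 0.0012, 0], [0, 0, 0, 0]],
], grip=-0.445)

```text
t: 18.35
tcp_pos: [629.0, 195.1, 172.1]
eef_rot: [0.707, 0.707, 0.0, 0.0]
wrist_force: [0.0, -1.0, -2.2]
finger_gap: 23.9
grip_force: 5.4
```

Run:
```python
from h import *
g=legs("s16")
for r in range(203,222): print(r,g[r,226:252])
G=arm.get_obs()["tcp_pos"]+[0,0,50]
for th in (0,5,10,15,20,25,30):
    t=np.radians(th);u=np.array([0,np.sin(t),np.cos(t)]);print(th,proj("side",[G-127*u+[dx,0,0] for dx in(-25,-18,-11)]).round(1).tolist(),"E",(G-52.5*u).round(1),"y187",(G-u*(G[2]-187)/u[2])[1].round(1))
```

```text
[629.1 195.1 172.2] F [ 0.74 -1.22 -0.66] 5.442063733935356 23.59199751919785
203 [ 77  82  78  85  88  89  89  89  88  86  82  78  75  76  76  75  77  79
 100 110 112 112 110 110 111 112]
204 [ 82  78  76  85  87  89  89  90  89  86  81  78  75  76  75  76  75  78
  98 110 112 110 112 110 111 111]
205 [ 94  82  74  84  87  87  85  86  87  85  80  78  77  76  77  76  76  78
  94 109 111 111 111 111 112 111]
206 [104  85  71  83  85  82  82  84  86  86  80  79  78  77  77  74  71  77
  91 108 111 111 111 112 113 112]
207 [106  88  72  83  82  77  77  81  85  84  80  77  76  77  76  70  71  78
  91 109 110 111 110 111 113 113]
208 [109  95  77  82  79  77  78  84  84  84  80  77  76  77  74  62  66  77
  91 110 110 110 110 112 111 113]
209 [108  95  79  82  86  83  78  83  83  84  86  82  82  82  76  66  67  76
  92 110 111 111 111 111 111 111]
210 [107  94  80  91 135 120  82  80  80  81  93  99  99  92  79  75  78  78
  87 107 111 112 110 113 112 112]
211 [108  96  85 118 160 126  84  80  80  79  99 107 108  98  82  77  78  79
  87 108 110 112 113 113 112 113]
212 [108  98  94 151 16
[... 979 characters left out ...]
 [109 110 110 108  99  81  78  79  79  80  99 109 109 104  82  65  92 103
 106 112 113 113 112 114 112 113]
0 [[242.7, 227.4], [240.3, 227.1], [238.0, 226.7]] E [629.1 195.1 169.7] y187 195.1
5 [[243.6, 224.8], [241.2, 224.4], [238.9, 224.0]] E [629.1 190.6 169.9] y187 192.1
10 [[244.4, 221.9], [242.1, 221.6], [239.8, 221.2]] E [629.1 186.  170.5] y187 188.9
15 [[245.3, 218.9], [243.0, 218.5], [240.6, 218.2]] E [629.1 181.5 171.5] y187 185.7
20 [[246.1, 215.7], [243.8, 215.3], [241.5, 215.0]] E [629.1 177.2 172.8] y187 182.3
25 [[246.9, 212.4], [244.6, 212.0], [242.3, 211.7]] E [629.1 172.9 174.6] y187 178.7
30 [[247.7, 208.9], [245.3, 208.6], [243.0, 208.2]] E [629.1 168.9 176.7] y187 174.8
```

Run:
```python
from h import *
print("hang: bottom",proj("side",[611,162.5,93]).round(1),"crotch",proj("side",[620,162.5,138]).round(1))
# s16: solve bottom edge (241.5,219.8) & crotch (237.5,209.5) in plane x known
from scipy.optimize import least_squares
def sol(b,bx,c,cx):
    f=lambda p:np.r_[proj("side",[bx,p[0],p[1]])[0][1]-b, proj("side",[cx,p[0]+45*np.sin(p[2]),p[1]+45*np.cos(p[2])])[0][1]-c, 0.1*((p[1]+74.5*np.cos(p[2]))-172)]
    s=least_squares(f,[170,100,.3]);return s.x
p=sol(219.8,611,209.5,620);print(p,np.degrees(p[2]))
u=np.array([0,np.sin(p[2]),np.cos(p[2])]);o=np.array([629,p[0],p[1]]);print("E",o+74.5*u,"G s127",o+127*u,"y187",(o+u*(187-o[2])/u[2])[1])
```

```text
hang: bottom [[242.9 220.2]] crotch [[240. 208.]]
[167.05584601  98.68550635   0.17863494] 10.235027865811325
E [629.         180.29348257 172.        ] G s127 [629.         189.6220184  223.66457606] y187 183.0018767582941
```

Call:
send_rows([
  [[-0.006, 0, -0.001, 0], [-0.006, 0, -0.001, 0], [-0.006, 0, -0.001, 0], [-0.006, 0, 0, 0], [0, 0, 0.003, 0], [0, 0, 0.002, 0], [0, 0, 0, 0]],
])

```text
t: 19.38
tcp_pos: [629.1, 171.3, 170.8]
eef_rot: [0.707, 0.707, 0.0, 0.0]
wrist_force: [-1.6, -1.3, 2.3]
finger_gap: 23.8
grip_force: 5.7
```

Call:
send_rows([
  [[0, 0, 0, 0], [0, 0, 0, 0], [0, 0, 0, 0], [0, 0, 0, 0]],
], grip=-0.34)

```text
t: 19.88
tcp_pos: [628.7, 171.3, 169.9]
eef_rot: [0.707, 0.707, -0.0, -0.0]
wrist_force: [-0.2, -0.5, -0.3]
finger_gap: 28.2
grip_force: 0.0
```

Run:
```python
from h import *
g=legs("s17")
for r in range(200,224): print(r,g[r,234:252])
for y in(155,160,165,170):print(y,proj("side",[[611,y,93],[620,y,138],[604,y,93]]).round(1).tolist())
```

```text
[628.8 171.2 169.9] F [ 0.22 -0.04  0.07] 0.026045159617069658 28.018449087586234
200 [ 84  84  85  89  98  84  79  76  76  78  78  88 107 110 110 110 111 111]
201 [ 96  95  87  82  86  80  78  76  77  77  77  90 108 109 109 109 109 109]
202 [154 148  95  80  79  78  75  78  78  78  79  91 108 110 109 110 109 111]
203 [179 172 108  80  77  77  75  79  78  77  77  96 109 111 112 111 110 111]
204 [142 139 102  80  77  77  76  76  73  76  79  99 110 111 111 110 111 110]
205 [104 102  88  80  76  76  75  68  60  69  80  99 110 112 111 113 112 112]
206 [ 98  95  86  86  82  82  77  70  63  71  81  99 110 110 110 111 111 112]
207 [ 96  93  87  96  98  96  81  77  74  78  80  99 109 111 111 112 112 112]
208 [ 94  91  89 104 109 107  85  78  79  82  81 104 110 109 111 111 111 112]
209 [ 89  89  94 108 111 107  85  79  78  80  82 107 111 110 110 111 111 110]
210 [ 81  83  97 109 110 107  84  79  79  80  83 108 111 111 111 112 111 111]
211 [ 80  81  99 108 110 107  85  78  80  80  85 109 111 111 112 113 110 113]
212 [ 80  81  98 109 110 108  83  78  78  80  88 108 111 111 112 113 112 112]
213 
[... 275 characters left out ...]
 90 109 110 112 111 111 111 114]
217 [ 80  80  97 108 107  99  80  79  79  80  93 109 111 113 112 111 113 113]
218 [ 79  78  82  85  83  80  76  76  79  80  91 107 110 111 109 112 110 111]
219 [80 75 62 58 57 61 62 64 70 76 76 84 87 87 87 88 87 86]
220 [80 76 62 55 55 56 54 55 60 63 59 60 60 59 61 60 59 60]
221 [84 76 59 56 55 54 54 54 57 56 57 55 56 57 57 58 57 57]
222 [86 78 61 55 55 53 54 55 57 56 56 56 57 56 57 56 57 56]
223 [87 76 62 55 53 53 55 57 56 55 56 56 54 55 57 61 62 62]
155 [[243.5, 218.6], [240.6, 206.4], [245.8, 218.9]]
160 [[243.1, 219.7], [240.2, 207.5], [245.5, 220.1]]
165 [[242.7, 220.8], [239.8, 208.6], [245.1, 221.2]]
170 [[242.4, 221.9], [239.3, 209.7], [244.7, 222.3]]
```

Call:
send_rows([
  [[-0.005, 0, 0, 0], [-0.005, 0, 0, 0], [-0.004, 0, 0, 0], [0, 0, 0, 0]],
])

```text
t: 20.52
tcp_pos: [628.8, 156.7, 170.0]
eef_rot: [0.708, 0.706, -0.0, 0.0]
wrist_force: [-0.8, -0.4, -0.3]
finger_gap: 27.9
grip_force: 0.0
```

Call:
send_rows([
  [[0, 0, 0, 0], [0, 0, 0, 0], [0, 0, 0, 0]],
], grip=-0.45)

```text
t: 20.9
tcp_pos: [628.4, 157.2, 170.0]
eef_rot: [0.707, 0.707, -0.0, -0.0]
wrist_force: [-1.8, -1.2, 1.4]
finger_gap: 23.5
grip_force: 9.1
```

Call:
send_rows([
  [[0, 0, -0.003, 0], [0.006, 0, -0.004, 0], [0.006, 0, 0, 0], [0.006, 0, 0, 0], [0.003, 0, 0, 0], [0.002, 0, 0, 0], [0, 0, 0, 0]],
])

```text
t: 21.78
tcp_pos: [628.7, 180.1, 176.8]
eef_rot: [0.707, 0.707, -0.0, 0.0]
wrist_force: [-0.7, -0.9, -1.8]
finger_gap: 23.8
grip_force: 9.0
```

```bash
cat >> h.py <<'E'
from scipy.optimize import least_squares
def edge(g,cols,r0,r1,sgn=1):
    p=np.mean([g[r0:r1,c] for c in cols],0);d=np.diff(p)*sgn;i=int(np.argmax(d));k=slice(max(i-1,0),i+2);w=np.clip(d[k],0,None);return r0+.5+(np.arange(len(d))[k]*w).sum()/w.sum(),d[i]
def pose(tag,br=(200,224),cr=(196,214),cc=(238,239),bc=(242,243)):
    g=legs(tag);b,sb=edge(g,bc,*br);c,sc=edge(g,cc,*cr)
    print("bottom %.1f (%d) crotch %.1f (%d)"%(b,sb,c,sc));return g,b,c
E
python3 - <<'E'
from h import *
g,b,c=pose("s18")
for r in range(203,224): print(r,g[r,234:252])
E
```

```text
[628.7 180.  176.9] F [-0.17 -0.36 -2.33] 8.9741062768735 23.387775469207888
bottom 205.5 (2) crotch 210.6 (8)
203 [ 89  87  82  79  78  77  76  77  78  80 107 112 112 112 110 111 111 112]
204 [ 90  87  80  79  78  77  76  77  78  81 106 111 111 112 111 111 111 111]
205 [ 86  86  79  78  78  76  78  78  78  80 108 110 111 112 112 113 111 112]
206 [ 87  85  80  78  79  77  77  77  79  83 108 111 111 112 111 111 112 112]
207 [ 85  86  80  78  78  77  79  77  79  83 109 111 110 112 111 112 111 113]
208 [ 86  85  79  76  78  76  67  66  77  82 107 110 109 110 111 111 112 112]
209 [ 84  83  78  77  78  76  64  62  75  81 107 109 110 110 111 112 110 110]
210 [ 82  80  83  90  83  78  74  71  77  81 108 111 110 111 111 112 112 113]
211 [ 80  79  93 103  98  80  80  75  79  82 108 111 112 111 111 112 113 113]
212 [ 79  80  98 108 107  83  79  78  79  82 108 111 111 111 111 111 111 112]
213 [ 80  81  99 110 109  84  79  79  80  82 108 112 111 111 113 112 112 112]
214 [ 78  81  99 109 108  82  79  80  80  86 109 112 110 112 111 112 113 112]
215 [ 80  80  99 108 109  84  80  81  80  89 109 111 112 112 111 110 113 113]
216 [ 80  80  99 109 107  83  79  79  80  89 109 111 111 111 111 111 112 113]
217 [ 80  79 100 108  99  82  79  79  80  88 109 111 112 113 111 113 113 112]
218 [ 79  80 100 108  96  82  78  79  81  88 111 112 113 113 112 114 113 113]
219 [ 79  79  98 108  96  83  79  80  81  89 108 112 112 113 113 112 114 113]
220 [ 80  79  80  84  79  79  78  80  80  80  89 106 110 109 110 110 109 110]
221 [84 77 63 59 64 79 79 81 79 72 65 83 87 87 87 87 87 87]
222 [87 77 62 56 60 76 78 79 77 71 57 59 60 61 61 60 61 62]
223 [87 78 61 56 57 66 69 73 75 67 57 56 56 55 56 57 57 57]
```

Call:
send_rows([
  [[0.002, 0, 0, 0], [0.002, 0, 0, 0], [0.003, 0, 0, 0], [0.002, 0, 0.0008, 0], [0.0022, 0, 0.0008, 0], [0.0022, 0, 0.001, 0], [0, 0, 0, 0]],
])

```text
t: 22.8
tcp_pos: [629.1, 193.8, 174.7]
eef_rot: [0.707, 0.707, 0.0, 0.0]
wrist_force: [0.1, -1.6, 0.0]
finger_gap: 23.8
grip_force: 9.9
```

Run:
```python
from h import *
g,b,c=pose("s19",(205,224),(198,214))
for r in range(200,224,1): print(r,g[r,236:250])
```

```text
[629.1 193.7 174.6] F [ 0.17 -2.29  0.56] 9.839828610420227 23.837560316729004
bottom 220.8 (11) crotch 208.4 (13)
200 [ 84  79  77  75  73  76  76  82 106 109 111 111 112 110]
201 [ 85  80  76  74  73  75  76  82 102 109 110 111 109 108]
202 [ 84  78  78  75  74  76  76  80  99 109 111 111 109 109]
203 [ 82  78  76  75  75  76  77  79  99 110 111 111 111 110]
204 [ 80  79  77  77  77  75  77  78  95 109 112 112 112 111]
205 [ 80  78  78  77  78  76  77  78  90 110 111 112 111 113]
206 [ 79  76  77  76  75  69  72  78  90 109 110 111 111 112]
207 [ 79  77  77  75  74  60  63  76  91 109 111 111 111 112]
208 [ 84  90  89  81  78  70  69  76  89 109 112 111 110 111]
209 [ 93 105 104  93  80  78  76  77  86 108 111 110 112 111]
210 [ 98 109 109  99  81  76  79  78  86 108 113 111 111 113]
211 [ 99 107 109 103  81  77  78  78  84 109 111 111 111 113]
212 [ 99 109 111 108  82  77  77  78  83 108 112 110 112 112]
213 [ 99 109 111 107  84  77  78  78  82 108 112 113 112 112]
214 [ 98 110 110 108  85  77  78  78  82 108 112 111 112 112]
215 [ 99 109 111 108  89  79  78  78  82 105 111 112 111 111]
216 [ 99 109 110 109  92  80  78  79  83 101 110 112 112 112]
217 [ 99 110 111 110  95  80  79  79  82  99 110 112 113 112]
218 [ 98 110 111 110 101  88  90  88  87 102 111 113 113 113]
219 [ 99 110 110 109 104  98  86 100 103 107 111 112 112 113]
220 [ 99 108 110 107 101  84  74 106 110 112 113 112 112 113]
221 [ 99 108 108 104  83  65  92 111 110 111 113 114 113 114]
222 [ 97 106  89  97  65  63 102 110 109 108 110 110 110 110]
223 [81 83 63 76 58 60 83 86 88 87 86 86 88 87]
```

Call:
send_rows([
  [[0.002, 0, 0.001, 0], [0.002, 0, 0.001, 0], [0.002, 0, 0.0012, 0], [0.0015, 0, 0.0012, 0], [0, 0, 0, 0]],
])

```text
t: 23.58
tcp_pos: [629.0, 201.4, 170.1]
eef_rot: [0.707, 0.707, 0.0, 0.0]
wrist_force: [0.1, -2.6, 1.9]
finger_gap: 23.6
grip_force: 10.2
```

```bash
cat >> h.py <<'E'
def table(off,sg,ths):
    G=arm.get_obs()["tcp_pos"]+[0,0,off]
    for th in ths:
        t=np.radians(th);u=np.array([0,np.sin(t),np.cos(t)]);print(th,"bottom",proj("side",G-sg*u+[-15,0,0])[0].round(1),"crotch",proj("side",G-(sg-45)*u+[-9.5,0,0])[0].round(1),"E",(G-(sg-74.5)*u).round(1)[1:],"y187",(G-u*(G[2]-187)/u[2])[1].round(1))
E
python3 - <<'E'
from h import *
g,b,c=pose("s20",(205,224),(198,214))
for r in range(198,220,1): print(r,g[r,236:250])
table(50,127,(16,20,24,28,32))
E
```

```text
[628.9 201.3 170. ] F [ 0.67 -2.27  1.74] 10.134022682905197 23.66974749769648
bottom 213.6 (17) crotch 206.4 (15)
198 [ 71  69  71  71  74  78  82  89 107 110 111 110 112 112]
199 [ 80  75  74  73  73  75  77  80 102 108 109 111 111 111]
200 [ 85  79  73  68  73  72  75  80  93 107 111 111 111 111]
201 [ 85  80  75  71  73  73  75  77  89 108 111 111 110 109]
202 [ 82  79  76  75  75  73  75  76  88 109 110 111 110 109]
203 [ 81  79  76  75  75  76  74  74  82 108 111 111 111 110]
204 [ 81  78  74  74  75  76  72  70  79 108 112 112 112 111]
205 [ 80  79  76  76  74  71  63  67  77 102 111 112 112 112]
206 [ 81  85  88  86  79  72  64  71  77  95 110 112 113 112]
207 [ 83  96 104 101  89  76  71  74  77  91 110 112 112 111]
208 [ 87 104 111 109  97  80  74  76  77  86 109 111 111 110]
209 [ 95 109 111 112 105  82  76  77  78  82 108 111 111 112]
210 [ 97 109 110 111 108  86  77  76  76  81 109 112 113 112]
211 [100 110 112 110 110  91  78  75  76  81 104 112 112 113]
212 [100 110 110 111 109  94  78  75  76  79  99 110 112 112]
213 [ 99 110 111 111 110 103  85  82  79  82  95 111 112 112]
214 [100 109 110 112 111 110 101 100  98  95 103 112 112 112]
215 [ 98 110 111 111 112 112 109 110 111 108 110 112 112 112]
216 [100 110 111 111 112 112 112 112 112 112 112 113 112 113]
217 [101 111 112 110 112 112 111 113 112 111 112 113 112 113]
218 [100 110 112 112 110 111 110 114 112 112 113 114 113 114]
219 [100 110 112 110 107 105  94 110 112 111 113 113 113 113]
16 bottom [241.7 219.7] crotch [238.8 210.8] E [186.8 169.6] y187 191.8
20 bottom [242.3 217.1] crotch [239.3 209.1] E [183.4 170.7] y187 189.3
24 bottom [243.  214.4] crotch [239.7 207.4] E [180.  172.1] y187 186.6
28 bottom [243.6 211.7] crotch [240.1 205.6] E [176.7 173.7] y187 183.7
32 bottom [244.2 208.9] crotch [240.5 203.7] E [173.5 175.5] y187 180.7
```

Call:
send_rows([
  [[0, 0, -0.001, 0], [0.0005, 0, -0.001, 0], [0.0015, 0, 0.0002, 0], [0.0015, 0, 0.0008, 0], [0.0015, 0, 0.001, 0], [0, 0, 0, 0]],
])

```text
t: 24.48
tcp_pos: [628.3, 206.1, 169.6]
eef_rot: [0.707, 0.707, -0.001, -0.0]
wrist_force: [-0.3, -4.3, -1.7]
finger_gap: 23.5
grip_force: 9.7
```

Run:
```python
from h import *
g,b,c=pose("s21",(203,218),(196,212),(239,240),(243,244))
for r in range(196,216,1): print(r,g[r,236:250])
table(50,127,(24,28,32,36))
```

```text
[628.4 206.1 169.7] F [-0.82 -3.33 -2.13] 9.67531755566597 23.901961966274545
bottom 210.7 (18) crotch 204.7 (18)
196 [ 57  71  71  45  39  54  95 107 110 110 110 112 110 111]
197 [ 57  73  71  51  43  65  93  99 109 110 111 110 111 112]
198 [ 57  72  73  64  61  73  81  83 102 110 110 111 110 110]
199 [ 65  72  75  73  73  74  76  77  95 107 111 112 110 111]
200 [ 79  79  80  75  72  75  73  75  86 107 109 111 111 111]
201 [ 86  80  81  74  72  74  74  75  81 106 110 110 110 111]
202 [ 84  78  76  74  73  75  74  74  77  99 110 111 112 108]
203 [ 82  78  76  75  73  75  71  72  76  91 111 110 111 111]
204 [ 81  80  81  80  76  73  64  64  73  85 108 112 110 111]
205 [ 81  86  97  98  94  79  68  67  74  84 105 111 111 112]
206 [ 84  95 106 108 107  90  76  75  75  82  99 110 112 112]
207 [ 83  99 110 110 110  96  79  75  76  77  90 110 113 112]
208 [ 87 104 111 111 111 104  80  75  74  77  84 108 110 111]
209 [ 94 108 111 111 112 108  89  78  76  76  79 101 110 112]
210 [ 98 109 110 110 111 109  96  84  78  78  80  96 110 112]
211 [100 108 111 110 110 111 106 101  98  93  94 100 111 113]
212 [100 109 111 111 111 111 110 111 109 107 107 108 113 114]
213 [100 110 111 112 111 112 112 112 112 111 113 113 113 112]
214 [100 110 112 111 112 111 111 111 112 112 111 113 112 113]
215 [100 110 112 111 111 112 111 112 113 112 112 112 112 113]
24 bottom [242.8 215.6] crotch [239.5 208.6] E [184.7 171.7] y187 191.5
28 bottom [243.4 212.9] crotch [239.9 206.8] E [181.5 173.3] y187 188.7
32 bottom [244.  210.1] crotch [240.3 204.9] E [178.3 175.2] y187 185.7
36 bottom [244.6 207.2] crotch [240.7 203. ] E [175.2 177.2] y187 182.3
```

Call:
send_rows([
  [[0.0015, 0, 0.0006, 0], [0.0015, 0, 0.0008, 0], [0.0015, 0, 0.001, 0], [0.0012, 0, 0.001, 0], [0.001, 0, 0.001, 0], [0, 0, 0, 0]],
])

```text
t: 25.38
tcp_pos: [629.0, 213.5, 166.0]
eef_rot: [0.707, 0.707, 0.001, -0.0]
wrist_force: [-3.2, -2.4, 1.2]
finger_gap: 23.8
grip_force: 9.3
```

Run:
```python
from h import *
g,b,c=pose("s22",(199,214),(196,210),(240,241),(244,245))
for r in range(194,212,1): print(r,g[r,236:251])
table(50,127,(32,36,40,44))
```

```text
[629.2 213.3 166. ] F [-1.79 -1.59  1.07] 9.33741956949234 23.60883774325597
bottom 205.8 (18) crotch 202.3 (18)
194 [ 63  71  47  35  34  49 104 110 109 110 110 110 110 110 111]
195 [ 65  71  46  37  35  47  97 107 110 110 111 112 111 111 111]
196 [ 62  70  45  36  34  47  98 108 109 111 111 110 111 110 111]
197 [ 63  70  45  37  37  53  99 105 110 111 110 111 111 111 112]
198 [ 64  70  46  36  39  63  88  91 109 110 111 111 112 111 112]
199 [ 63  70  46  39  46  71  75  79  97 108 110 111 111 111 111]
200 [ 63  70  55  46  55  72  69  72  82 100 109 111 111 111 111]
201 [ 65  72  67  64  68  72  70  71  74  86 107 109 109 109 110]
202 [ 74  76  87  89  88  80  71  66  68  77  99 109 110 110 110]
203 [ 79  80 101 104 106  99  83  69  68  73  85 102 111 111 112]
204 [ 81  83 106 109 110 109 102  77  71  72  75  88 109 112 111]
205 [ 82  87 108 110 110 111 109  89  77  75  75  79 103 111 112]
206 [ 83  94 108 109 110 112 110 103  98  91  91  88 100 111 113]
207 [ 83 100 109 111 110 111 111 110 111 106 106 103 108 112 113]
208 [ 87 104 111 111 110 112 110 111 111 109 111 110 111 111 112]
209 [ 95 109 111 111 110 111 112 111 112 111 111 111 111 112 112]
210 [ 99 109 111 110 111 111 112 111 112 111 113 112 111 112 113]
211 [ 99 108 110 110 111 112 111 111 112 112 111 112 113 114 114]
32 bottom [243.2 212.5] crotch [239.5 207.4] E [185.5 171.5] y187 195.2
36 bottom [243.8 209.6] crotch [239.9 205.5] E [182.5 173.6] y187 192.2
40 bottom [244.3 206.7] crotch [240.2 203.6] E [179.6 175.8] y187 188.9
44 bottom [244.8 203.8] crotch [240.6 201.6] E [176.8 178.3] y187 185.3
```

Call:
send_rows([
  [[0.0015, 0, 0.0006, 0], [0.0015, 0, 0.0006, 0], [0, 0, 0, 0]],
], grip=-0.47)

```text
t: 25.9
tcp_pos: [629.2, 215.0, 164.7]
eef_rot: [0.707, 0.707, -0.0, 0.001]
wrist_force: [-1.5, -4.2, 1.9]
finger_gap: 22.9
grip_force: 23.8
```

Call:
send_rows([
  [[0, 0, 0, 0], [0, 0, 0, 0]],
], grip=-0.7)

```text
t: 26.15
tcp_pos: [629.2, 215.1, 164.8]
eef_rot: [0.708, 0.707, -0.0, 0.001]
wrist_force: [-1.8, -4.3, 3.0]
finger_gap: 21.8
grip_force: 58.5
```

Run:
```python
from h import *
g,b,c=pose("s23",(199,214),(196,210),(240,241),(244,245))
table(50,127,(36,40,44))
```

```text
[629.2 215.1 164.8] F [-1.98 -5.09  2.25] 58.536479473114014 21.488695830234754
bottom 204.4 (18) crotch 201.5 (20)
36 bottom [243.6 210.4] crotch [239.7 206.2] E [184.3 172.3] y187 194.9
40 bottom [244.2 207.4] crotch [240.1 204.3] E [181.4 174.6] y187 191.8
44 bottom [244.7 204.5] crotch [240.4 202.3] E [178.7 177. ] y187 188.3
```

Call:
send_rows([
  [[-0.001, 0, -0.0005, 0], [-0.001, 0, -0.0005, 0], [-0.001, 0, 0, 0], [-0.001, 0, 0, 0], [-0.002, 0, 0, 0], [-0.002, 0, 0, 0], [0, 0, 0, 0]],
])

```text
t: 27.18
tcp_pos: [628.4, 207.8, 164.7]
eef_rot: [0.708, 0.707, -0.0, -0.0]
wrist_force: [0.4, 0.0, -1.7]
finger_gap: 21.7
grip_force: 59.3
```

Run:
```python
from h import *
g,b,c=pose("s24",(199,214),(196,210),(240,241),(244,245))
table(50,127,(36,40,44))
```

```text
[628.7 207.9 165.1] F [-0.46 -0.04 -2.39] 59.27095413208008 21.843871883766276
bottom 205.5 (16) crotch 201.6 (19)
36 bottom [244.3 208.7] crotch [240.5 204.6] E [177.1 172.7] y187 187.5
40 bottom [244.9 205.8] crotch [240.8 202.7] E [174.2 174.9] y187 184.3
44 bottom [245.4 202.9] crotch [241.2 200.7] E [171.5 177.4] y187 180.7
```

Run:
```python
from h import *
for nm,T,obs in(("s22",(629.2,213.3,166.),(205.8,202.3)),("s23",(629.2,215.1,164.8),(204.4,201.5)),("s24",(628.7,207.9,165.1),(205.5,201.6))):
  for sg in (127,133,139.5):
    best=[]
    for th in np.arange(30,50,.5):
        t=np.radians(th);u=np.array([0,np.sin(t),np.cos(t)]);G=np.array(T)+[0,0,50+sg-127]
        b=proj("side",G-sg*u+[-15,0,0])[0][1]-obs[0];c=proj("side",G-(sg-45)*u+[-9.5,0,0])[0][1]-obs[1]
        best.append((b*b+c*c,th,round(b,1),round(c,1),(G-(sg-74.5)*u).round(1)[1:],(G-u*(G[2]-187)/u[2])[1].round(1)))
    print(nm,sg,min(best,key=lambda z:z[0]))
```

```text
s22 127 (np.float64(0.33147045771247063), np.float64(41.5), np.float64(-0.2), np.float64(0.6), array([178.5, 176.7]), np.float64(187.6))
s22 133 (np.float64(0.06628893488375001), np.float64(40.0), np.float64(-0.2), np.float64(0.1), array([175.7, 177.2]), np.float64(183.9))
s22 139.5 (np.float64(0.02307171248880276), np.float64(38.0), np.float64(0.1), np.float64(-0.1), array([173.3, 177.3]), np.float64(180.9))
s23 127 (np.float64(0.43274765324119835), np.float64(44.5), np.float64(-0.3), np.float64(0.6), array([178.3, 177.4]), np.float64(187.8))
s23 133 (np.float64(0.07889631147689805), np.float64(42.5), np.float64(-0.1), np.float64(0.3), array([175.6, 177.7]), np.float64(184.1))
s23 139.5 (np.float64(0.026363637341986088), np.float64(40.5), np.float64(0.2), np.float64(-0.0), array([172.9, 177.9]), np.float64(180.7))
s24 127 (np.float64(0.49595893465810903), np.float64(41.0), np.float64(-0.4), np.float64(0.6), array([173.5, 175.5]), np.float64(183.5))
s24 133 (np.float64(0.15120298340370253), np.float64(39.0), np.float64(-0.1), np.float64(0.4), array([171.1, 175.6]), np.float64(180.3))
s24 139.5 (np.float64(0.018370228294126784), np.float64(37.5), np.float64(-0.1), np.float64(-0.1), array([168.3, 176. ]), np.float64(176.7))
```

Call:
send_rows([
  [[0.002, 0, 0, 0], [0.002, 0, 0.0005, 0], [0.001, 0, 0.0005, 0], [0, 0, 0, 0]],
])

```text
t: 27.82
tcp_pos: [628.9, 212.3, 164.6]
eef_rot: [0.707, 0.707, -0.0, 0.0]
wrist_force: [0.3, -1.5, -1.7]
finger_gap: 22.0
grip_force: 59.0
```

Call:
send_rows([
  [[0.001, 0, 0.0005, 0], [0.001, 0, 0.0005, 0], [0.001, 0, 0.0005, 0], [0.0008, 0, 0.0005, 0], [0, 0, 0, 0]],
], grip=-0.465)

```text
t: 28.45
tcp_pos: [629.0, 214.7, 162.8]
eef_rot: [0.708, 0.707, -0.001, 0.001]
wrist_force: [0.3, -6.3, 1.3]
finger_gap: 22.6
grip_force: 28.3
```

```bash
cat >> h.py <<'E'
def fit(tag,br=(197,214),cr=(194,210),cc=(240,241),bc=(244,245),rng=(20,52)):
    g,b0,c0=pose(tag,br,cr,cc,bc);T=arm.get_obs()["tcp_pos"];best=[];sg=139.5
    for th in np.arange(*rng,.25):
        t=np.radians(th);u=np.array([0,np.sin(t),np.cos(t)]);G=T+[0,0,62.5]
        b=proj("side",G-sg*u+[-15,0,0])[0][1]-b0;c=proj("side",G-(sg-45)*u+[-9.5,0,0])[0][1]-c0
        best.append((b*b+c*c,th,round(b,1),round(c,1),(G-(sg-74.5)*u).round(1)[1:],(G-u*(G[2]-187)/u[2])[1].round(1)))
    m=min(best,key=lambda z:z[0]);print("lean",m[1],"resid",m[2:4],"E",m[4],"y187",m[5])
E
python3 - <<'E'
from h import *
fit("s25")
E
```

```text
[629.  214.7 162.9] F [-1.02 -6.25  1.38] 28.26509803533554 23.260351810026467
bottom 203.7 (22) crotch 201.5 (24)
lean 42.0 resid (np.float64(0.1), np.float64(-0.4)) E [171.2 177.1] y187 180.2
```

Call:
send_rows([
  [[0, 0, 0, 0], [0, 0, 0, 0], [0.0005, 0, 0.0003, 0], [0, 0, 0, 0]],
], grip=-0.45)

```text
t: 29.1
tcp_pos: [628.8, 216.8, 161.8]
eef_rot: [0.707, 0.707, -0.0, 0.0]
wrist_force: [-0.4, -4.4, -0.9]
finger_gap: 23.4
grip_force: 12.1
```

Run:
```python
from h import *
fit("s26")
```

```text
[628.7 216.9 161.8] F [-0.5  -5.01 -1.5 ] 12.127840518951416 23.375694252171147
bottom 202.6 (17) crotch 200.7 (19)
lean 44.25 resid (np.float64(0.1), np.float64(-0.1)) E [171.5 177.8] y187 180.5
```

Call:
send_rows([
  [[0, 0, 0, 0], [0, 0, 0, 0]],
], grip=-0.8)

```text
t: 29.5
tcp_pos: [628.8, 217.0, 162.1]
eef_rot: [0.707, 0.707, -0.0, 0.0]
wrist_force: [-0.1, -4.8, -2.1]
finger_gap: 21.5
grip_force: 58.7
```

Call:
send_rows([
  [[-0.002, 0, 0, 0], [-0.002, 0, 0, 0], [-0.002, 0, 0, 0], [-0.002, 0, 0, 0], [-0.002, 0, 0, 0], [0, 0, 0, 0]],
])

```text
t: 30.25
tcp_pos: [628.7, 207.1, 161.9]
eef_rot: [0.708, 0.707, -0.0, -0.0]
wrist_force: [0.6, -0.0, -1.7]
finger_gap: 21.9
grip_force: 59.5
```

Run:
```python
from h import *
fit("s27")
```

```text
[628.8 207.2 162.1] F [-0.21 -0.03 -1.93] 59.48756396770477 22.106392629783503
bottom 202.4 (18) crotch 199.7 (30)
lean 42.0 resid (np.float64(-0.0), np.float64(0.0)) E [163.7 176.3] y187 173.3
```

Call:
send_rows([
  [[-0.007, 0, -0.001, 0], [-0.01, 0, 0, 0], [-0.01, 0, 0, 0], [-0.01, 0, 0, 0], [-0.01, 0, 0, 0], [-0.01, 0, 0, 0], [-0.008, 0, 0, 0], [-0.005, 0, 0, 0], [0, 0, 0, 0]],
])

```text
t: 31.52
tcp_pos: [628.8, 136.8, 163.1]
eef_rot: [0.708, 0.707, 0.0, -0.0]
wrist_force: [0.3, 0.3, -1.3]
finger_gap: 21.5
grip_force: 59.5
```

Run:
```python
from h import *
T=arm.get_obs()["tcp_pos"];t=np.radians(42);u=np.array([0,np.sin(t),np.cos(t)]);G=T+[0,0,62.5]
print("pred E",(G-65*u).round(1),"bottom",proj("side",G-139.5*u+[-15,0,0])[0],"crotch",proj("side",G-94.5*u+[-9.5,0,0])[0])
g=legs("s28")
for r in range(174,194): print(r,g[r,240:258])
```

```text
pred E [628.8  93.3 177.3] bottom [250.92272608 187.95480548] crotch [247.12718024 184.89078296]
[628.7 137.4 163.1] F [ 0.22  0.26 -1.89] 59.485904574394226 21.505565688050087
174 [107  99  61  38  33  33  35  36  38  43  38  39  47  76 104 108 107 102]
175 [105  90  58  42  36  34  34  37  58  69  64  63  83  98 108 109 110 108]
176 [100  82  58  57  45  36  34  40  69  85  90  95 105 108 109 109 108 107]
177 [ 92  78  56  68  53  38  35  39  72  92  99 107 108 108 110 110 108 106]
178 [ 86  76  58  68  52  38  33  42  76  91  99 107 109 107 110 109 108 107]
179 [ 76  71  57  69  51  38  34  42  80  92 104 109 109 108 109 108 108 107]
180 [ 73  68  56  69  52  39  35  44  82  92 107 109 109 108 108 109 108 108]
181 [ 71  69  58  69  52  37  37  47  81  91 105 105 107 107 107 108 109 108]
182 [ 72  73  57  70  53  37  39  58  77  84  86  85  83  83  88 104 107 104]
183 [73 75 58 70 52 37 44 66 74 75 69 60 58 59 62 81 84 84]
184 [75 75 58 69 58 49 57 69 71 73 70 65 58 58 56 59 57 64]
185 [75 73 59 72 73 79 79 78 72 68 71 70 77 84 62 60 59 64]
186 [ 75  74  69  86  91 100 100  94  83  68  68  71  81  93  90  90  90  90]
187 [ 82  88  89 101 103 108 107 107  99  81  72  72  74  85 104 108 107 106]
188 [ 92 102 103 109 108 109 109 110 107  98  85  79  78  80 102 109 110 109]
189 [103 109 108 109 110 109 110 110 109 107 101  97  97  96 105 108 110 110]
190 [106 109 109 109 109 109 110 110 109 109 109 107 108 107 110 110 109 109]
191 [107 109 109 109 110 110 110 110 110 110 110 109 111 109 110 109 110 109]
192 [108 108 109 108 109 110 109 109 109 109 109 111 109 110 110 110 111 109]
193 [109 110 109 111 109 111 109 109 109 108 109 110 110 109 109 110 110 111]
```

Call:
send_rows([
  [[-0.0015, 0, 0, 0], [-0.0015, 0, 0, 0], [0, 0, 0, 0]],
])

```text
t: 32.05
tcp_pos: [628.7, 134.2, 163.1]
eef_rot: [0.708, 0.707, 0.0, -0.0]
wrist_force: [0.2, 0.6, -0.6]
finger_gap: 21.6
grip_force: 59.5
```

Call:
send_rows([
  [[-0.001, 0, 0, 0], [-0.001, 0, 0, 0], [0, 0, 0, 0]],
])

```text
t: 32.42
tcp_pos: [628.8, 133.2, 163.5]
eef_rot: [0.707, 0.707, 0.001, -0.001]
wrist_force: [-0.6, 3.9, -0.8]
finger_gap: 21.7
grip_force: 60.0
```

```bash
cat > f.py <<'E'
from h import *
F=[]
for _ in range(5): arm.camera("top");F.append(arm.get_obs()["wrist_force"])
o=arm.get_obs();print(o["t"].round(2),o["tcp_pos"].round(1),np.mean(F,0).round(2),o["torque"].round(3))
E
python3 f.py
```

```text
Traceback (most recent call last):
  File "f.py", line 4, in <module>
    o=arm.get_obs();print(o["t"].round(2),o["tcp_pos"].round(1),np.mean(F,0).round(2),o["torque"].round(3))
                          ^^^^^^^^^^^^
AttributeError: 'float' object has no attribute 'round'
```

Call:
send_rows([
  [[0.004, 0, 0, 0], [0.008, 0, 0, 0], [0.008, 0, -0.0003, 0], [0, 0, 0, 0]],
])

```text
t: 33.17
tcp_pos: [628.7, 152.5, 163.2]
eef_rot: [0.707, 0.707, -0.0, 0.0]
wrist_force: [-0.4, -0.5, -1.7]
finger_gap: 21.5
grip_force: 59.4
```

```bash
sed -i 's/o\["t"\].round(2)/round(o["t"],2)/' f.py; python3 f.py
python3 - <<'E'
from h import *
T=arm.get_obs()["tcp_pos"]
g=legs("s29")
b,_=edge(g,(248,249),186,206);c,_=edge(g,(244,245),183,200);print(b,c)
for th in(38,40,42,44):
    t=np.radians(th);u=np.array([0,np.sin(t),np.cos(t)]);G=T+[0,0,62.5];print(th,"E",(G-65*u).round(1),"b",proj("side",G-139.5*u+[-15,0,0])[0].round(1),"c",proj("side",G-94.5*u+[-9.5,0,0])[0].round(1))
E
```

```text
33.42 [628.8 151.9 163.4] [-0.1  -0.08 -1.64] [ 0.108 -0.032 -0.006]
[628.8 151.9 163.5] F [ 0.35 -0.54 -1.7 ] 59.46915864944458 21.859833164058212
190.52739726027397 187.63114754098362
38 E [628.8 111.8 174.6] b [249.3 193.9] c [245.6 190. ]
40 E [628.8 110.1 176.1] b [249.6 192.4] c [245.8 188.9]
42 E [628.8 108.4 177.6] b [249.9 190.8] c [246.  187.8]
44 E [628.8 106.7 179.1] b [250.1 189.3] c [246.2 186.8]
```

Call:
send_rows([
  [[0.002, 0, -0.0005, 0], [0, 0, -0.0005, 0], [0, 0, 0, 0]],
])

```text
t: 33.95
tcp_pos: [628.8, 154.1, 164.5]
eef_rot: [0.707, 0.707, 0.0, 0.0]
wrist_force: [-0.3, -0.3, -2.5]
finger_gap: 21.9
grip_force: 59.5
```

Call:
send_rows([
  [[0, 0, -0.0005, 0], [0, 0, -0.0005, 0], [0, 0, 0, 0]],
])

```text
t: 34.33
tcp_pos: [628.8, 154.1, 165.5]
eef_rot: [0.707, 0.707, 0.0, 0.0]
wrist_force: [-0.3, 0.2, -2.0]
finger_gap: 21.7
grip_force: 59.5
```

```bash
python3 f.py
```

```text
34.58 [628.7 154.1 165.4] [-0.24  0.14 -1.77] [ 0.096 -0.067 -0.031]
```

Call:
send_rows([
  [[0, 0, -0.0005, 0], [0, 0, -0.0005, 0], [0, 0, 0, 0]],
])

```text
t: 34.95
tcp_pos: [628.8, 154.1, 166.5]
eef_rot: [0.707, 0.707, 0.0, 0.0]
wrist_force: [0.1, -0.7, -2.9]
finger_gap: 21.8
grip_force: 59.5
```

Call:
send_rows([
  [[0, 0, -0.0005, 0], [0, 0, -0.0005, 0], [0, 0, 0, 0]],
])

```text
t: 35.33
tcp_pos: [628.7, 154.1, 167.4]
eef_rot: [0.708, 0.707, -0.0, -0.0]
wrist_force: [-0.1, -0.3, -2.0]
finger_gap: 21.9
grip_force: 59.5
```

```bash
python3 f.py
```

```text
35.58 [628.7 154.1 167.3] [-0.29 -0.08 -2.48] [ 0.05  -0.024 -0.003]
```

Call:
send_rows([
  [[0, 0, -0.0005, 0], [0, 0, -0.0005, 0], [0, 0, 0, 0]],
])

```text
t: 35.95
tcp_pos: [628.6, 153.9, 168.1]
eef_rot: [0.707, 0.707, -0.0, 0.0]
wrist_force: [0.1, -1.5, -3.6]
finger_gap: 21.9
grip_force: 59.5
```

```bash
python3 f.py
```

```text
36.2 [628.6 153.9 168.1] [ 0.06 -0.94 -4.04] [ 0.041 -0.096 -0.045]
```

Call:
send_rows([
  [[0, 0, 0.0014, 0], [-0.0035, 0, 0, 0], [-0.0035, 0, 0, 0], [-0.0014, 0, -0.0012, 0], [0, 0, 0, 0]],
])

```text
t: 36.83
tcp_pos: [629.0, 145.6, 168.6]
eef_rot: [0.708, 0.707, 0.0, 0.0]
wrist_force: [0.0, -0.1, -2.2]
finger_gap: 21.5
grip_force: 59.4
```

```bash
cat >> f.py <<'E'
t=np.radians(42);u=np.array([0,np.sin(t),np.cos(t)]);E=(o["tcp_pos"]+[0,0,62.5]-65*u)[1:];d=E-[99.4,185.3]
print("E",E.round(1),"off-line",(d@[.766,.643]).round(2),"k",(d@[-.643,.766]).round(1))
G=o["tcp_pos"]+[0,0,62.5];print("pred b",proj("side",G-139.5*u+[-15,0,0])[0].round(1),"c",proj("side",G-94.5*u+[-9.5,0,0])[0].round(1))
q=proj("side",G-139.5*u+[-15,0,0])[0].round().astype(int);g=cv2.cvtColor(arm.camera("side"),cv2.COLOR_RGB2GRAY).astype(int)
print("b",edge(g,(q[0]-1,q[0]),q[1]-6,q[1]+7))
E
python3 f.py
```

```text
37.08 [628.7 145.8 168.2] [ 0.3   0.3  -2.11] [ 0.086 -0.027  0.005]
E [102.3 182.4] off-line 0.32 k -4.1
pred b [250.3 188.4] c [246.5 185.3]
b (np.float64(188.6142857142857), np.float64(18.0))
```

Call:
send_rows([
  [[-0.0013, 0, -0.0015, 0], [-0.0013, 0, -0.0015, 0], [-0.0013, 0, -0.0015, 0], [-0.0013, 0, -0.0015, 0], [0, 0, 0, 0]],
])

```text
t: 37.75
tcp_pos: [628.9, 140.4, 174.5]
eef_rot: [0.708, 0.707, 0.0, 0.0]
wrist_force: [0.7, 0.1, -2.6]
finger_gap: 21.7
grip_force: 59.4
```

Call:
send_rows([
  [[-0.0013, 0, -0.0015, 0], [-0.0013, 0, -0.0015, 0], [0, 0, 0, 0]],
])

```text
t: 38.12
tcp_pos: [628.9, 137.8, 177.5]
eef_rot: [0.708, 0.707, 0.0, 0.0]
wrist_force: [0.2, -0.2, -2.0]
finger_gap: 21.9
grip_force: 59.4
```

```bash
python3 f.py
```

```text
38.38 [628.7 138.  177.1] [-0.1   0.22 -1.94] [ 0.133 -0.005 -0.025]
E [ 94.5 191.3] off-line 0.09 k 7.8
pred b [250.9 184.6] c [247.1 181.4]
b (np.float64(184.86363636363637), np.float64(17.0))
```

Call:
send_rows([
  [[-0.0013, 0, -0.0015, 0], [-0.0013, 0, -0.0015, 0], [-0.0013, 0, -0.0015, 0], [0, 0, 0, 0]],
])

```text
t: 38.92
tcp_pos: [628.9, 133.9, 182.0]
eef_rot: [0.708, 0.707, 0.0, 0.0]
wrist_force: [0.5, 0.1, -2.5]
finger_gap: 21.6
grip_force: 59.5
```

Call:
send_rows([
  [[-0.0013, 0, -0.0015, 0], [-0.0013, 0, -0.0015, 0], [-0.0013, 0, -0.0015, 0], [0, 0, 0, 0]],
])

```text
t: 39.42
tcp_pos: [628.9, 130.0, 186.5]
eef_rot: [0.708, 0.707, 0.0, 0.0]
wrist_force: [0.4, -0.0, -2.1]
finger_gap: 21.6
grip_force: 59.4
```

```bash
python3 f.py
```

```text
39.67 [628.7 130.1 186.1] [-0.45 -0.24 -1.52] [ 0.06  -0.019  0.008]
E [ 86.6 200.3] off-line -0.13 k 19.7
pred b [251.5 180.7] c [247.7 177.4]
b (np.float64(184.82323232323233), np.float64(30.5))
```

Call:
send_rows([
  [[-0.0013, 0, -0.0015, 0], [-0.0013, 0, -0.0015, 0], [-0.0013, 0, -0.0015, 0], [-0.0013, 0, -0.0015, 0], [0, 0, 0, 0]],
])

```text
t: 40.35
tcp_pos: [628.9, 124.8, 192.5]
eef_rot: [0.708, 0.707, 0.0, 0.0]
wrist_force: [-0.6, -0.1, -1.4]
finger_gap: 21.8
grip_force: 59.5
```

Call:
send_rows([
  [[-0.0026, 0, -0.003, 0], [-0.0026, 0, -0.003, 0], [-0.0026, 0, -0.003, 0], [-0.0026, 0, -0.003, 0], [-0.0026, 0, -0.003, 0], [-0.0026, 0, -0.003, 0], [0, 0, -0.01, 0], [0, 0, -0.015, 0], [0, 0, -0.015, 0], [0, 0, 0, 0]],
])

```text
t: 41.6
tcp_pos: [630.4, 109.5, 253.4]
eef_rot: [0.707, 0.707, 0.002, 0.002]
wrist_force: [-0.2, 0.7, -1.5]
finger_gap: 21.6
grip_force: 59.5
```

Run:
```python
from h import *
s=arm.camera("side")[...,::-1];t=arm.camera("top")[...,::-1];cv2.imwrite("pics/s40.png",s);cv2.imwrite("pics/t40.png",t)
o=arm.get_obs();print(o["t"],o["tcp_pos"],o["wrist_force"])
cv2.imwrite("pics/c40.png",cv2.resize(s[110:230,205:285],None,fx=5,fy=5,interpolation=cv2.INTER_CUBIC)[:600])
```

```text
41.7 [628.8721938  109.4213693  250.71974442] [-0.4732224   0.4630142  -1.98622232]
```

View pics/c40.png

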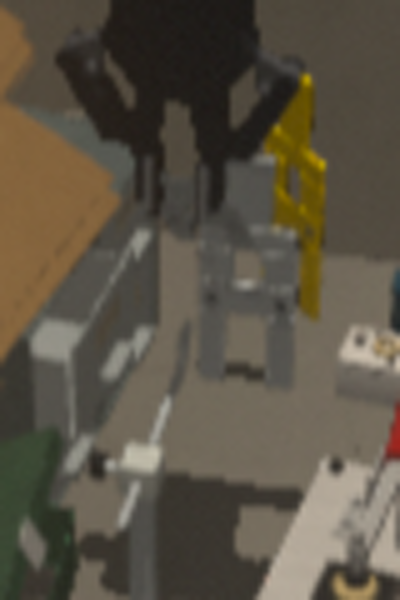

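The side crop shows the hook at crop (160,400), full image about (237,190), empty. The gauge hangs free, leaned, in the fingers at crop (185,210). It is off the hook, so next I check the way to the block.

Run:
```python
from h import *
t=cv2.imread("pics/top0.png");s=cv2.imread("pics/side0.png")
def red(im):
    h=cv2.cvtColor(im,cv2.COLOR_BGR2HSV);return ((h[...,0]<8)|(h[...,0]>172))&(h[...,1]>150)&(h[...,2]>90)
a=np.argwhere(red(t)[195:225,285:335])+[195,285];b=np.argwhere(red(s)[160:215,275:305])+[160,275]
for f,w in((np.argmax,"tip"),(np.argmin,"near")):
    p=a[f(a[:,1])][::-1].astype(float); q=b[(np.argmin if f is np.argmax else np.argmax)(b[:,0])][::-1].astype(float)
    print(w,p,q,[x.round(1) for x in tri(q,p)])
# block refine
g=cv2.cvtColor(t,cv2.COLOR_BGR2GRAY)
G=cv2.resize(g[205:255,330:372],None,fx=8,fy=8,interpolation=cv2.INTER_CUBIC)
m=(G>135).astype(np.uint8);cs,_=cv2.findContours(m,cv2.RETR_EXTERNAL,cv2.CHAIN_APPROX_NONE);c=max(cs,key=cv2.contourArea)
pt=lambda p:onz("top",((p[0]+.5)/8-.5+330,(p[1]+.5)/8-.5+205),47)[:2]
W=np.array([pt(p[0]) for p in c],np.float32);r=cv2.minAreaRect(W);print("block",r)
mm=np.zeros_like(m);cv2.fillPoly(mm,[cv2.convexHull(c)],1);mm=cv2.erode(mm,np.ones((41,41)))
d=((G<100)&(mm>0)).astype(np.uint8);cs,_=cv2.findContours(d,cv2.RETR_EXTERNAL,cv2.CHAIN_APPROX_NONE);c=max(cs,key=cv2.contourArea)
W=np.array([pt(p[0]) for p in c],np.float32);print("slot",cv2.minAreaRect(W))
print("fixture~",onz("top",(334.6,198.5),46).round(),"tin~",onz("top",(359.5,202.5),44).round())
```

```text
tip [326. 206.] [290. 170.] [array([509.1, -87.3, 115.3]), np.float64(5.9)]
near [291. 209.] [286. 201.] [array([510.5,   9.3,  63.7]), np.float64(8.3)]
block ((441.54864501953125, -159.90902709960938), (53.44086837768555, 84.341796875), 80.40338134765625)
slot ((441.3513488769531, -158.4149627685547), (5.93304967880249, 52.443077087402344), 79.26170349121094)
fixture~ [ 537. -133.   46.] tin~ [ 516. -209.   44.]
```

Call:
send_rows([
  [[-0.012, -0.012, 0, 0], [-0.025, -0.024, 0, 0], [-0.032, -0.031, 0, 0], [-0.032, -0.031, 0, 0], [-0.032, -0.031, 0, 0], [-0.025, -0.024, 0, 5], [-0.0165, -0.0195, 0, 5], [0, 0, 0, 0]],
])

```text
t: 42.7
tcp_pos: [452.5, -64.1, 249.4]
eef_rot: [0.767, 0.642, -0.001, -0.0]
wrist_force: [0.5, 0.0, -1.1]
finger_gap: 21.9
grip_force: 59.5
```

```bash
cat > k.py <<'E'
from h import *
s=arm.camera("side")[...,::-1];import sys;cv2.imwrite(f"pics/{sys.argv[1]}.png",s)
o=arm.get_obs();T=o["tcp_pos"];R_=R.from_quat(o["eef_rot"]);X=R_.apply([1,0,0]);Y=R_.apply([0,1,0]);print(round(o["t"],2),T.round(1),"tool y angle",np.degrees(np.arctan2(Y[1],Y[0])).round(2),o["wrist_force"].round(1))
for th in(34,38,42,46):
    t=np.radians(th);u=np.sin(t)*X+np.cos(t)*np.array([0,0,1]);P=T+[0,0,62.5];b=P-139.5*u
    print(th,"bottom",b.round(1),"px legs",proj("side",[b-25*Y,b-11*Y,b+11*Y,b+25*Y]).round(1).tolist(),"crotch",proj("side",b+45*u).round(1).tolist())
E
python3 k.py s41
python3 - <<'E'
import cv2,numpy as np
g=cv2.cvtColor(cv2.imread("pics/s41.png"),cv2.COLOR_BGR2GRAY).astype(int)
a=cv2.cvtColor(cv2.imread("pics/side0.png"),cv2.COLOR_BGR2GRAY).astype(int)
d=abs(g-a)[95:200,285:345]
for i,r in enumerate(d): print(95+i,''.join('#' if v>40 else '+' if v>12 else '.' for v in r))
E
```

```text
42.75 [453.6 -63.6 249.7] tool y angle -10.1 [ 1.4  0.3 -1.2]
34 bottom [ 439.9 -140.4  196.5] px legs [[323.9, 145.0], [319.6, 144.1], [313.1, 142.5], [308.9, 141.6]] crotch [[315.3, 137.2]]
38 bottom [ 438.5 -148.1  202.2] px legs [[324.7, 142.3], [320.5, 141.3], [313.9, 139.8], [309.8, 138.9]] crotch [[315.9, 135.3]]
42 bottom [ 437.2 -155.5  208.5] px legs [[325.6, 139.5], [321.4, 138.5], [314.8, 137.1], [310.6, 136.1]] crotch [[316.5, 133.4]]
46 bottom [ 436.  -162.4  215.2] px legs [[326.4, 136.6], [322.2, 135.7], [315.6, 134.2], [311.5, 133.3]] crotch [[317.1, 131.4]]
95 ............++++#############################...............
96 .........+++++++#############################+..............
97 ........+++++++++############################+..............
98 ........+###+++++############################+..............
99 ........+####+++++##########################++..............
100 ........+####++++.+#########################+...............
101 ........+####++++..+#########################+.....+........
102 .........########..+########################+++....++.......
103
[... 5601 characters left out ...]
###+++++++.+..+.++........+##+++..................
190 .....+###########+++++++.++.........+#####++................
191 .....+###############++++++++.......########++++............
192 .....+##################+++++.......+++#########+++.........
193 ....+#######################+..........++##########++.......
194 ....+#######################+............++++#######+.......
195 ....+#######################.................++#####........
196 ...+########################...................++++#........
197 ...+########################+......................+........
198 ...+#########################++++++.........................
199 ...+###############################+...............+........
```

Call:
send_rows([
  [[-0.001, 0.002, 0.015, 0], [-0.002, 0.003, 0.025, 0], [0, 0, 0.03, 0], [0, 0, 0.03, 0], [0, 0, 0.025, 0], [0, 0, 0.015, 0], [0, 0, 0.008, 0], [0, 0, 0, 0]],
])

```text
t: 43.75
tcp_pos: [459.1, -66.9, 101.9]
eef_rot: [0.766, 0.643, -0.0, -0.0]
wrist_force: [-0.5, 0.3, -2.0]
finger_gap: 21.4
grip_force: 59.4
```

```bash
python3 k.py s42
python3 - <<'E'
import cv2,numpy as np
b=cv2.imread("pics/s42.png")
cv2.imwrite("pics/c42.png",cv2.resize(b[130:210,275:345],None,fx=7,fy=7,interpolation=cv2.INTER_CUBIC))
E
```

```text
43.8 [459.7 -67.1 102.6] tool y angle -10.05 [-0.7  0.9 -2.7]
34 bottom [ 446.1 -143.9   49.5] px legs [[317.4, 180.7], [313.4, 179.7], [307.2, 178.2], [303.3, 177.2]] crotch [[309.2, 174.1]]
38 bottom [ 444.7 -151.7   55.2] px legs [[318.2, 178.1], [314.2, 177.1], [308.1, 175.6], [304.2, 174.6]] crotch [[309.7, 172.3]]
42 bottom [ 443.4 -159.    61.5] px legs [[319.0, 175.4], [315.0, 174.5], [308.9, 172.9], [305.0, 172.0]] crotch [[310.3, 170.5]]
46 bottom [ 442.2 -165.9   68.3] px legs [[319.8, 172.7], [315.8, 171.7], [309.7, 170.2], [305.8, 169.3]] crotch [[310.8, 168.6]]
```

View pics/c42.png

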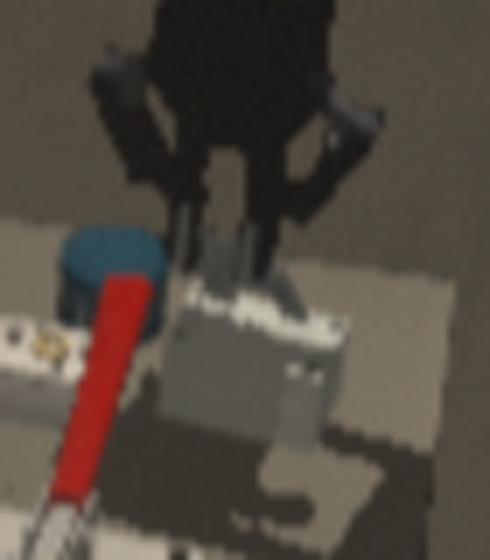

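The last crop shows the leaned gauge between the fingers. Its right leg ends at crop (305,315), full image about (318.6,175), just above the slotted block, as the 42° model predicts.

Call:
send_rows([
  [[0, -0.002, 0.005, 0], [0, 0, 0.005, 0], [0, 0, 0.004, 0], [0, 0, 0, 0]],
])

```text
t: 44.3
tcp_pos: [456.6, -66.6, 87.7]
eef_rot: [0.766, 0.642, -0.0, -0.0]
wrist_force: [-0.0, 0.0, -2.3]
finger_gap: 21.6
grip_force: 59.5
```

Call:
send_rows([
  [[0, 0, 0.0015, 0], [0, 0, 0.0015, 0], [0, 0, 0, 0]],
])

```text
t: 44.68
tcp_pos: [457.4, -66.5, 85.5]
eef_rot: [0.766, 0.642, 0.0, 0.0]
wrist_force: [0.5, 1.5, -0.1]
finger_gap: 21.4
grip_force: 59.6
```

Call:
send_rows([
  [[0, 0, 0, 0], [-0.0057, 0, -0.0044, 0], [-0.0056, 0, -0.0044, 0], [0, 0, 0, 0]],
], grip=-0.455)

```text
t: 45.18
tcp_pos: [455.2, -78.5, 94.4]
eef_rot: [0.767, 0.642, 0.0, 0.0]
wrist_force: [-0.4, 0.6, -1.8]
finger_gap: 23.2
grip_force: 18.2
```

```bash
python3 f.py | head -1; python3 k.py s43|head -4
python3 - <<'E'
import cv2
g=cv2.cvtColor(cv2.imread("pics/s43.png"),cv2.COLOR_BGR2GRAY)
for r in range(164,188): print(r,g[r,302:326])
E
```

```text
45.42 [455.  -77.9  93.8] [ 0.02  0.37 -1.9 ] [ 0.182 -0.069  0.009]
45.52 [455.  -77.9  93.8] tool y angle -10.05 [-0.3  1.3 -2.1]
34 bottom [ 441.4 -154.7   40.7] px legs [[318.8, 181.1], [314.9, 180.1], [308.7, 178.6], [304.9, 177.6]] crotch [[310.7, 174.6]]
38 bottom [ 440.  -162.4   46.4] px legs [[319.6, 178.5], [315.7, 177.5], [309.6, 176.0], [305.7, 175.1]] crotch [[311.3, 172.8]]
42 bottom [ 438.7 -169.8   52.7] px legs [[320.4, 175.9], [316.5, 174.9], [310.4, 173.4], [306.5, 172.4]] crotch [[311.8, 171.0]]
164 [64 38 42 66 71 72 70 65 60 58 65 39 27 35 71 74 74 75 74 75 74 75 75 74]
165 [63 34 36 66 69 68 68 68 58 60 64 37 26 37 71 75 75 75 76 75 76 74 74 76]
166 [61 34 39 69 69 69 68 65 56 63 64 33 26 36 68 77 77 76 77 76 76 74 75 74]
167 [58 37 51 72 71 68 69 68 52 67 61 33 30 51 89 96 95 96 95 82 81 82 78 77]
168 [ 59  41  62  70  72  66  69  68  51  66  55  30  36  74 105 109 110 109
 107  99  98  99  96  96]
169 [ 80  58  65  68  68  66  74  73  51  65  52  36  46  78  97 109 110 110
 111 108 109 108 108 109]
170 [107  83  68  68  67  68  81  85  52  66  60  53  60  70
[... 1093 characters left out ...]
  84  84  83  84  83  83  82  83  83  82  93 147 150 117
 122  93  80  85 105 114]
182 [ 84  84  84  84  84  84  84  85  85  85  83  83  83  84  96 166 175 115
 123 127  86  84 107 112]
183 [ 84  84  83  83  84  84  83  84  84  84  83  83  83  83  90 130 142 108
 131 128  85  88 110 114]
184 [ 84  84  84  83  84  84  85  83  84  83  84  83  84  84  85  94 100 104
 120  99  81  91 111 113]
185 [ 84  83  84  84  84  84  84  84  85  83  83  84  83  85  88  92  93  95
  93  83  79  91 111 114]
186 [ 83  82  84  84  85  84  84  84  85  84  85  84  84  86  90  91  92  93
  89  79  79  97 112 113]
187 [ 82  83  84  83  85  83  84  84  84  85  84  84  84  85  92  92  91  92
  89  79  82 104 113 115]
```

Call:
send_rows([
  [[-0.0061, 0, -0.0037, 0], [-0.0062, 0, -0.0037, 0], [-0.0065, 0, -0.0031, 0], [-0.0065, 0, -0.0031, 0], [0, 0, 0, 0]],
])

```text
t: 46.15
tcp_pos: [450.7, -103.4, 107.9]
eef_rot: [0.767, 0.642, 0.0, 0.0]
wrist_force: [1.0, 0.8, -0.4]
finger_gap: 23.5
grip_force: 19.1
```

```bash
python3 f.py | head -1; sed -i 's/for th in(34,38,42,46)/for th in map(float,sys.argv[2:])/' k.py; python3 k.py s44 18 22 26 30
python3 - <<'E'
import cv2
g=cv2.cvtColor(cv2.imread("pics/s44.png"),cv2.COLOR_BGR2GRAY)
for r in range(164,186): print(r,g[r,304:324])
E
```

```text
46.4 [ 450.7 -102.8  107.5] [ 0.51  0.85 -1.63] [ 0.248 -0.024 -0.014]
46.5 [ 450.7 -102.7  107.5] tool y angle -10.04 [-0.8  0.3 -1.4]
18.0 bottom [ 443.1 -145.2   37.3] px legs [[317.9, 183.5], [314.0, 182.5], [307.8, 180.9], [303.9, 180.0]] crotch [[310.9, 173.8]]
22.0 bottom [ 441.6 -154.2   40.6] px legs [[318.7, 181.2], [314.8, 180.2], [308.7, 178.7], [304.8, 177.7]] crotch [[311.5, 172.3]]
26.0 bottom [ 440.  -162.9   44.6] px legs [[319.6, 178.9], [315.7, 177.9], [309.5, 176.4], [305.7, 175.4]] crotch [[312.1, 170.7]]
30.0 bottom [ 438.5 -171.4   49.2] px legs [[320.4, 176.4], [316.5, 175.5], [310.4, 173.9], [306.5, 173.0]] crotch [[312.7, 169.0]]
164 [70 67 64 68 67 69 70 70 69 64 67 62 65 72 67 73 73 75 75 75]
165 [78 70 65 68 68 67 74 75 76 72 70 67 69 69 59 72 74 75 75 74]
166 [86 71 68 68 70 79 93 96 97 85 71 69 69 69 63 76 77 76 75 74]
167 [ 87  70  68  69  74  79  97 102 105  88  71  68  68  73  89  95  94  83
  81  81]
168 [ 88  67  65  68  72  73  81  87  91  80  71  69  69  71  89 106 107 100
  98  98]
169 [ 89  67  59  63  69  69  71  72  74  66  69  70  69  69  76
[... 651 characters left out ...]
 73  95 145 153
 143  91]
178 [ 82  81  82  81  80  82  81  83  83  83  83  73  70  70  78 118 174 184
 179 121]
179 [ 83  81  82  82  83  82  83  81  81  82  81  80  75  77 101 137 180 188
 179 117]
180 [ 82  81  82  83  83  83  81  81  83  83  82  81  81 100 153 166 185 186
 157  97]
181 [ 83  82  83  83  81  83  82  82  82  82  81  83  93 151 181 161 170 180
 127  87]
182 [ 82  82  84  83  83  83  83  84  84  83  83  82  98 165 178 121 133 163
 104  82]
183 [ 83  83  84  84  83  83  84  84  83  84  82  83  89 129 140 108 131 132
  89  84]
184 [ 84  84  82  84  84  83  83  84  83  85  84  83  83  90  98 104 119  99
  82  81]
185 [84 84 84 85 84 84 83 83 83 84 83 83 82 84 92 94 87 81 80 72]
```

Call:
send_rows([
  [[-0.0068, 0, -0.0025, 0], [-0.0068, 0, -0.0025, 0], [-0.007, 0, -0.0018, 0], [-0.007, 0, -0.0018, 0], [-0.007, 0, -0.001, 0], [-0.007, 0, -0.001, 0], [0, 0, 0, 0]],
])

```text
t: 47.38
tcp_pos: [443.3, -144.3, 118.2]
eef_rot: [0.767, 0.642, -0.0, 0.0]
wrist_force: [-0.4, 0.1, -1.4]
finger_gap: 23.5
grip_force: 18.8
```

```bash
python3 f.py | head -1; python3 k.py s45 0 4 8 12 16
python3 - <<'E'
import cv2
g=cv2.cvtColor(cv2.imread("pics/s45.png"),cv2.COLOR_BGR2GRAY)
for r in range(156,186): print(r,g[r,302:324])
E
```

```text
47.62 [ 443.4 -143.7  118.1] [ 0.49  0.44 -1.51] [0.226 0.041 0.009]
47.73 [ 443.4 -143.6  118.1] tool y angle -10.04 [ 1.   0.6 -2. ]
0.0 bottom [ 443.4 -143.6   41.1] px legs [[317.9, 182.8], [313.9, 181.9], [307.8, 180.3], [303.9, 179.3]] crotch [[312.1, 170.4]]
4.0 bottom [ 441.7 -153.2   41.5] px legs [[318.7, 181.2], [314.8, 180.2], [308.6, 178.7], [304.7, 177.7]] crotch [[312.7, 169.3]]
8.0 bottom [ 440.  -162.7   42.5] px legs [[319.5, 179.4], [315.6, 178.4], [309.5, 176.9], [305.6, 175.9]] crotch [[313.3, 168.1]]
12.0 bottom [ 438.4 -172.2   44.2] px legs [[320.3, 177.5], [316.4, 176.5], [310.3, 175.0], [306.5, 174.0]] crotch [[313.8, 166.8]]
16.0 bottom [ 436.7 -181.5   46.5] px legs [[321.2, 175.4], [317.3, 174.5], [311.2, 173.0], [307.3, 172.0]] crotch [[314.4, 165.4]]
156 [72 73 74 73 72 70 69 70 71 72 71 74 72 71 72 70 72 74 74 72 73 74]
157 [74 74 74 73 72 74 70 70 70 71 70 72 70 71 71 73 73 74 76 63 71 75]
158 [74 74 75 73 61 71 70 71 72 72 71 70 68 70 70 70 71 72 74 65 73 74]
159 [74 74 75 72 52 68 71 72 71 66 73 71 65 64 68 70 70 71 71 74 73 73]
160 [74 74 75 73 55 
[... 1519 characters left out ...]
88 83 85]
178 [80 81 82 82 81 80 81 82 82 83 82 83 84 78 73 73 74 79 81 80 79 78]
179 [81 81 82 81 82 81 82 81 82 83 81 83 82 81 88 86 77 78 82 81 80 76]
180 [ 82  82  83  81  82  82  82  82  80  80  82  82  92 100 147 146  98  83
  88  90  83  75]
181 [ 81  82  83  83  82  82  82  83  82  82  82  91 141 151 179 180 153 115
 127 143  99  76]
182 [ 82  82  83  82  83  83  83  82  82  81  83  91 134 139 147 172 173 113
 128 157 100  79]
183 [ 83  83  82  84  84  82  82  83  84  83  84  84  90  91  95 129 140 107
 130 131  86  83]
184 [ 84  84  82  84  83  84  85  82  83  84  83  83  83  83  85  93  99 104
 120  98  79  88]
185 [83 83 84 85 84 83 82 82 84 82 83 81 84 83 83 91 92 94 91 81 77 91]
```

Call:
send_rows([
  [[-0.0055, 0, -0.0003, 0], [-0.005, 0, 0, 0], [-0.005, 0.0005, 0.001, 0], [0, 0, 0.003, 0], [0, 0, 0.003, 0], [0, 0, 0, 0]],
])

```text
t: 48.48
tcp_pos: [440.9, -158.9, 110.9]
eef_rot: [0.766, 0.642, -0.0, -0.0]
wrist_force: [0.3, 0.7, -2.3]
finger_gap: 23.4
grip_force: 18.5
```

```bash
python3 f.py | head -1; python3 k.py s46 -4 0 4 8;python3 - <<'E'
import cv2
g=cv2.cvtColor(cv2.imread("pics/s46.png"),cv2.COLOR_BGR2GRAY)
for r in range(160,182): print(r,g[r,302:324])
E
```

```text
48.73 [ 441.  -158.9  111.3] [ 0.5   1.16 -2.53] [ 0.299 -0.059 -0.065]
48.83 [ 441.  -158.9  111.4] tool y angle -10.06 [ 0.6  0.6 -2.7]
-4.0 bottom [ 442.7 -149.4   34.7] px legs [[318.1, 183.4], [314.2, 182.4], [308.0, 180.8], [304.1, 179.9]] crotch [[312.6, 170.5]]
0.0 bottom [ 441.  -158.9   34.4] px legs [[318.9, 181.9], [315.0, 180.9], [308.8, 179.4], [305.0, 178.4]] crotch [[313.2, 169.6]]
4.0 bottom [ 439.3 -168.5   34.7] px legs [[319.7, 180.2], [315.8, 179.3], [309.7, 177.7], [305.8, 176.8]] crotch [[313.7, 168.5]]
8.0 bottom [ 437.6 -178.1   35.7] px legs [[320.5, 178.5], [316.6, 177.5], [310.5, 176.0], [306.7, 175.0]] crotch [[314.3, 167.3]]
160 [74 75 76 75 73 73 71 71 72 74 75 73 68 73 63 71 73 71 71 61 72 74]
161 [74 73 74 75 74 73 71 71 73 72 75 74 74 73 61 72 72 71 67 59 72 74]
162 [74 74 74 74 76 73 72 71 73 73 76 74 75 74 68 71 71 71 69 66 73 74]
163 [74 75 75 74 73 72 72 70 72 69 75 73 74 75 73 72 71 72 72 73 74 75]
164 [78 78 78 75 65 71 71 71 69 73 77 68 75 75 74 71 71 72 72 74 74 73]
165 [96 96 97 94 71 63 66 70 71 73 74 69 73 73 72 73 75 74 76 75 75 73]
166 [
[... 699 characters left out ...]
8  75  71  70  68  65  72  74  75  84
  78  86 106 106]
174 [80 81 84 79 73 74 74 76 80 80 80 79 78 74 73 72 75 81 62 62 82 84]
175 [80 79 84 78 74 74 76 79 83 83 82 80 81 77 75 75 81 82 71 69 65 64]
176 [80 79 82 77 75 75 76 81 84 84 86 84 84 76 75 76 83 81 80 76 62 65]
177 [82 81 82 80 79 79 78 80 82 83 84 85 85 79 75 80 83 82 82 79 71 73]
178 [88 83 82 81 81 81 80 79 82 83 83 83 84 88 83 85 87 88 92 90 90 79]
179 [ 95  98  84  82  81  81  82  82  81  80  82  82  92 139 124 103 107 123
 148 152 143  89]
180 [ 92  98  85  83  83  83  80  80  82  82  81  83  89 132 120 106 149 162
 180 181 152  92]
181 [ 91  90  88  84  82  83  81  82  82  82  82  81  81  90  86  92 133 139
 168 177 127  86]
```

Call:
send_rows([
  [[0, 0, 0.004, 0], [0, 0, 0.004, 0], [0, 0, 0.004, 0], [0, 0, 0.003, 0], [0, 0, 0, 0]],
])

```text
t: 49.45
tcp_pos: [440.9, -158.8, 95.9]
eef_rot: [0.766, 0.642, -0.0, -0.0]
wrist_force: [1.6, 1.9, -2.7]
finger_gap: 23.2
grip_force: 18.5
```

Call:
send_rows([
  [[0, 0, 0.0015, 0], [0, 0, 0.0015, 0], [0, 0, 0.001, 0], [0, 0, 0, 0]],
])

```text
t: 49.95
tcp_pos: [441.2, -159.0, 92.5]
eef_rot: [0.766, 0.642, 0.0, 0.0]
wrist_force: [0.2, 1.6, -1.9]
finger_gap: 23.4
grip_force: 18.6
```

```bash
python3 f.py | head -1
```

```text
50.2 [ 441.2 -159.    92.5] [ 0.33  1.32 -2.06] [ 0.459 -0.186 -0.009]
```

Call:
send_rows([
  [[0.0008, 0, 0.001, 0], [0, 0, 0.001, 0], [0, 0, 0.001, 0], [0, 0, 0, 0]],
])

```text
t: 50.75
tcp_pos: [441.7, -158.6, 90.7]
eef_rot: [0.766, 0.642, -0.0, 0.0]
wrist_force: [-2.2, 2.4, 5.8]
finger_gap: 23.0
grip_force: 19.2
```

Call:
send_rows([
  [[0, 0, 0.001, 0], [0, 0, 0.001, 0], [0, 0, 0, 0]],
])

```text
t: 51.12
tcp_pos: [442.3, -159.0, 90.6]
eef_rot: [0.766, 0.642, -0.0, 0.001]
wrist_force: [-5.3, 3.3, 13.8]
finger_gap: 23.2
grip_force: 19.9
```

Call:
send_rows([
  [[0, 0, -0.0015, 0], [0, 0, -0.0015, 0], [0, 0, 0, 0]],
])

```text
t: 51.5
tcp_pos: [441.5, -158.5, 90.7]
eef_rot: [0.766, 0.642, 0.0, 0.0]
wrist_force: [-0.6, 1.8, 2.1]
finger_gap: 23.5
grip_force: 18.9
```

Call:
send_rows([
  [[0, 0, 0, 0], [0, 0, 0, 0], [0, 0, 0, 0]],
], grip=-0.3)

```text
t: 51.88
tcp_pos: [441.3, -158.4, 90.3]
eef_rot: [0.766, 0.642, -0.0, 0.0]
wrist_force: [0.0, 0.1, 0.5]
finger_gap: 30.1
grip_force: 0.0
```

```bash
python3 f.py | head -1; python3 k.py s47 -4 0 4;python3 - <<'E'
import cv2
g=cv2.cvtColor(cv2.imread("pics/s47.png"),cv2.COLOR_BGR2GRAY)
for r in range(156,180): print(r,g[r,300:324])
from h import proj
import numpy as np
Y=np.array([.985,-.175,0]);X=np.array([.175,.985,0])
for th in (-8,0,8):
    t=np.radians(th);u=np.sin(t)*X+np.cos(t)*np.array([0,0,1]);b=np.array([441.4,-159,12.])
    print(th,"top tab",proj("side",[b+141*u-12*Y,b+141*u+12*Y]).round(1).tolist(),"shoulder ends",proj("side",[b+99*u-25*Y,b+99*u-12*Y,b+99*u+12*Y,b+99*u+25*Y]).round(1).tolist(),"crotch",proj("side",b+45*u-8*Y).round(1).tolist())
E
```

```text
52.12 [ 441.4 -158.3   90.5] [-0.35 -0.26  0.1 ] [-0.075  0.04  -0.005]
52.23 [ 441.3 -158.3   90.5] tool y angle -10.06 [ 1.2 -0.1 -0.5]
-4.0 bottom [ 443.  -148.7   13.8] px legs [[317.3, 188.3], [313.4, 187.3], [307.4, 185.7], [303.5, 184.7]] crotch [[311.9, 175.6]]
0.0 bottom [ 441.3 -158.3   13.5] px legs [[318.1, 186.8], [314.2, 185.8], [308.2, 184.2], [304.3, 183.3]] crotch [[312.4, 174.6]]
4.0 bottom [ 439.6 -167.9   13.8] px legs [[318.9, 185.1], [315.0, 184.1], [309.0, 182.6], [305.2, 181.6]] crotch [[313.0, 173.5]]
156 [72 73 73 75 73 73 73 65 68 39 57 70 73 74 72 71 71 64 41 64 50 29 36 70]
157 [72 73 74 74 74 74 74 73 72 59 55 69 73 74 71 71 71 57 40 63 48 35 59 72]
158 [74 73 75 74 74 75 75 75 74 72 60 72 73 74 73 72 71 51 45 65 63 58 70 74]
159 [73 73 74 74 74 76 73 75 75 73 61 70 72 73 72 71 72 62 63 72 74 72 74 74]
160 [75 75 75 75 75 74 63 67 75 73 69 73 72 73 73 72 72 73 73 74 74 74 74 74]
161 [76 73 75 74 74 74 56 65 73 75 75 75 73 76 72 72 73 75 74 74 74 73 74 74]
162 [75 76 75 75 75 73 60 69 72 74 73 74 71 74 74 77 74 75 75 73 74 73 76 73]
163 [76 75 74 75 76 75
[... 1317 characters left out ...]
 80 79 79 82 83 84 85 86 84 78 76 75 76 82 82 80 69 73]
178 [118  84  82  83  82  82  83  81  81  82  82  83  82  84  84  88  82  78
  87 119  98  92  90  81]
179 [119  90  87  83  82  82  82  84  81  81  83  83  81  82  92 140 126 103
 110 143 151 151 143  90]
-8 top tab [[320.3, 149.6], [313.4, 148.0]] shoulder ends [[322.2, 161.7], [318.5, 160.8], [311.7, 159.2], [308.0, 158.3]] crotch [[315.2, 174.5]]
0 top tab [[318.7, 152.2], [311.7, 150.6]] shoulder ends [[321.1, 163.6], [317.4, 162.7], [310.5, 161.1], [306.8, 160.2]] crotch [[314.7, 175.4]]
8 top tab [[317.0, 155.7], [309.9, 154.0]] shoulder ends [[320.0, 166.0], [316.2, 165.1], [309.3, 163.4], [305.6, 162.5]] crotch [[314.1, 176.5]]
```

Call:
send_rows([
  [[0, 0, 0, 0], [0, 0, 0, 0], [0, 0, -0.006, 0], [0, 0, -0.01, 0], [0, 0, -0.015, 0], [0, 0, -0.03, 0], [0, 0, -0.03, 0], [0, 0, -0.03, 0], [0, 0, 0, 0]],
], grip=-0.05)

```text
t: 53.35
tcp_pos: [443.8, -159.6, 215.8]
eef_rot: [0.766, 0.642, 0.002, 0.004]
wrist_force: [-0.0, -0.3, -0.2]
finger_gap: 40.9
grip_force: 0.0
```

```bash
python3 f.py | head -1
python3 - <<'E'
import cv2
from h import *
g=cv2.cvtColor(arm.camera("side"),cv2.COLOR_RGB2GRAY)
for r in range(146,180): print(r,g[r,302:324])
E
```

```text
53.6 [ 440.3 -157.7  210. ] [-0.16 -0.05 -0.3 ] [0.033 0.02  0.023]
146 [72 73 71 72 72 71 71 71 72 72 71 72 71 74 73 73 73 73 74 72 72 73]
147 [73 72 72 72 71 72 71 71 72 73 73 71 72 72 72 73 73 74 74 74 73 72]
148 [70 71 73 71 72 70 70 71 72 72 72 71 72 72 72 71 73 73 72 74 73 72]
149 [70 71 72 71 72 72 71 72 71 72 72 71 72 73 72 74 73 73 74 73 73 73]
150 [71 73 73 72 72 72 72 71 72 72 72 72 73 72 74 74 73 73 74 72 74 72]
151 [71 71 71 71 72 73 72 72 72 72 72 71 72 72 72 72 74 73 73 74 72 72]
152 [73 74 72 72 74 72 73 72 61 64 71 72 71 72 72 74 72 72 73 73 73 73]
153 [71 72 73 72 73 73 73 71 55 65 72 72 66 65 73 73 73 73 73 73 72 74]
154 [71 73 73 73 74 72 74 72 59 70 72 72 66 66 71 71 72 73 75 71 73 72]
155 [71 71 73 74 72 72 73 72 68 71 72 72 72 69 70 71 72 72 73 73 73 73]
156 [73 72 72 72 73 72 72 74 72 71 71 72 70 70 70 71 73 72 73 72 74 73]
157 [72 74 72 73 72 73 73 73 73 70 72 72 70 71 70 72 73 72 74 73 73 73]
158 [73 74 74 74 73 72 73 72 70 71 72 71 70 71 72 73 73 74 73 73 73 73]
159 [72 73 73 74 72 74 73 74 73 71 73 72 70 71 73 73 74 74 73 74 73 72]
160 [72 73 73 73 73 73 7
[... 1014 characters left out ...]
 107 107]
172 [ 77  63  69  69  59  57  68  71  72  72  71  72  73  73  72  70  71  66
  59  81 104 105]
173 [78 74 77 72 64 61 68 70 70 70 70 70 72 72 70 70 71 65 52 58 79 83]
174 [80 80 79 73 71 71 69 71 70 69 69 70 70 69 60 61 69 66 56 56 53 57]
175 [78 77 77 73 73 71 72 79 78 76 73 72 72 69 58 55 71 81 81 70 60 56]
176 [ 87  80  79  74  74  73  75  83  84  82  81  80  77  71  66  66  78 126
 141  97  74  67]
177 [139 100  91  89  80  78  77  80  83  83  83  83  75  74  71  72  89 159
 175 153 140  88]
178 [169 149 147 144 101  90  80  81  81  82  81  81  74  73  72  73  91 157
 178 181 176 117]
179 [140 147 164 165 148 140  96  89  91  81  81  81  77  77  75  78  96 142
 177 184 175 115]
```

Run:
```python
from station import arm
print(arm.sign_off())
```

```text
the job is handed in; nothing more can be done
None
```

The gauge came off the hook with wrist readings of about 7 N or less on the stand, now stands jaws down on the slot floor, leaning about 5° by my last picture, and is released; I handed the job in at about 54 s, and sign-off returned no verdict.

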